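# Fit the sowing plate in the seedling-tray frame and clamp it

## Robot

A 6-joint arm with a two-finger parallel gripper is mounted at the origin on the work surface. World frame = base frame: x ahead of the robot, y to its left, z up, the work surface at z = 0. Lengths are in mm, angles in rad, forces in N, time in s.
With the tool pointing down it reaches from about 400 to 925 mm from the base axis. Payload 12.5 kg.
Tool frame: the origin (TCP) lies at the very end of the fingers, on their centre line; the grasp point (between the pads) lies 19 mm behind it; x points along the fingers, y is the direction in which the jaws open and shut, and the axes are right-handed (so a half turn about x gives the same grasp; the last joint's range is limited). The gripper opens to 95 mm and grips with 3 to 60 N. Pads are 20 mm wide; open, the fingers measure 119 mm over their backs; the gripper's body (75 mm by 180 mm) begins 59 mm behind the grasp point.
Start: joints at [1.115, 0.491, 1.559, -0, 1.092, -0.106], TCP at [214.178, 587.175, 214.661] pointing down, gripper open.
Joint ranges: [-3.1, 3.1], [-0.84, 2.19], [0.05, 2.79], [-1.13, 4.28], [0.06, 2.93], [-2.69, 2.69]. Speed limits (rad/s): [2.22, 2.22, 2.79, 3.14, 3.14, 3.14].

## Interface

Orientations are given as [roll, pitch, yaw] about the fixed x, y, z axes, in that order (R = Rz(yaw) Ry(pitch) Rx(roll)).
In Python, from cell import * gives the robot as it stands.
- The arm moves only by the tool step_arm, never from a script. Its argument "steps" is a list of rows, each a list of 4 numbers: the shift along the tool's x, y, z in units of 50 mm (1.0 is 50 mm), then the turn about the tool's x in units of 8 degrees (1.0 is 8 degrees). A call has 1 to 20 rows; each row shifts and turns the commanded pose from where the row before left it, along the tool's axes as they then stand; what a row does not reach is not made up. A row lasts 1/8 s, in which the tool goes at most 62.5 mm and 10.7 degrees, less where a joint would pass 70% of its speed; a pose out of reach is approached as far as the arm can. A call is refused whole if a number of a shift passes 1 or a number of a turn 1, either way. A call with a gripper value outside its range is refused whole. "jaw" is the closure, from 0 (fully open) to 1 (shut), set as the call begins (left out, the last holds). The fingers move at their own pace and stop on an object; the grip force is fixed at half the most. Time passes only in rows, so rows that do not move let the fingers close. It gives the time, the measured TCP pose, the force and the opening at its end, in the units of the state.
- state(): the state, without advancing time (a new reading comes with each control period).
- read_camera(name): name is "side" or "top" or "wrist"; returns the picture (384x512x3 uint8, red, green, blue); there is no depth.
- camera_info(name): a dict with "mtx" (3x3 intrinsics, pixels), "eye" and "attitude" of the camera in the world; the wrist camera has in their place "hand_eye" (4x4, takes a point from camera to tool coordinates, whose origin is the TCP and whose axes are the tool frame's). Camera axes: x right, y down, z forward; pixel columns grow to the right and rows downward; lengths in mm; the calibration is good to about 2 mm. A picture is of the moment at which its call begins: read the wrist's pose just before it. camera_info takes no time and is no camera call.
- job_done(): hands the job in, once; it reports no verdict.
The state is a dict: "t": time; "joints": joint angles; "qvel": joint speeds; "tau": joint torques, N m; "eef_pos": TCP position; "tcp_rot": TCP orientation; "ft_force": force on the tool from outside, world axes, zero at the start; "moment": the same for the moment, N m; "opening": opening from 0.0 (shut) to 1.0 (fully open).
Only numpy, scipy, OpenCV 4.12 (cv2) and the standard library are available. Lean on these libraries where they do the work, as an engineer would, in place of code of your own. Each camera call takes 0.05 s, during which the arm holds its last target.

## Task

Take the perforated sowing plate off its sloping rest by its grip bar, hook its lower edge under the lip of the sowing frame while the plate is still sloping, then swing the other edge down so that the plate lies flat on the frame over the cell tray. Then turn the crank clockwise by its upright knob until the sliding jaw has pushed the plate fully home under the lip and is tight against its free edge. Let go, and leave the clay pot, the jar and the brush that stand near by where they are.

Things in the scene. Friction and masses are not known exactly. Their poses are not given: they have to be found in the camera images.
- plate_grip (a point): Centre of the grip bar on the loose steel sowing plate (180 x 150 x 6 mm along its x, y, z; 0.28 to 0.46 kg; black holes). The bar, in the middle of the top face, is 16 mm thick (x), 80 long (y), 35 tall; this point is 17.5 mm above the top face. z: the plate's upward normal; x: from hooking to free edge. It starts on the rest at a 30 degree slope, hooking edge lowest.
- plate_edge (a point): Middle of the lower corner of the plate's hooking edge: from plate_grip 90 mm in -x and 23.5 mm in -z of the plate. Same axes.
- rest: Fixed wooden rest, footprint about 170 x 130 mm, top end about 115 mm above the table. Origin on the table under its middle; +x points up its 30 degree slope. A 10 mm ledge at the low end carries the plate's hooking edge.
- jig: Fixed aluminium sowing frame holding a black cell tray. Origin on the table, z up. Flat deck 50 mm above the table. Side cheeks: inner faces at y = +-81 mm, x = -50 to 80, flared, 25 mm above the deck. The lip is at its -x end, jaw and crank at +x. Plate home: axes parallel to the frame's, hooking edge at x = -92 mm, free edge at x = 88 mm, resting on the deck.
- lip (a point): Middle of the lip's free edge, lower corner: x = -74 mm of the frame, 19.4 mm above the deck. From here the flap slopes down (25 degrees) to the back wall, whose face is at x = -92 mm; there its underside is 11 mm above the deck. The lip is 170 mm wide along y; its top is about 25 mm above the deck.
- end_stop (a point): Middle between the frame's two end stops, at deck height, x = 98 mm of the frame. The stops (30 mm wide, at y = +-60 mm) have upright faces here, 8 mm high, with sloped lead-ins up to about 18 mm. They leave the plate 10 mm of play along x, and keep it from being slid in flat.
- jaw_face (a point): Middle of the front face of the sliding steel jaw, 70 mm wide, 3 mm above the deck, axes as the frame's. Fully open it is at x = 124 mm of the frame; it slides towards -x. A nose juts 8 mm out of the face over the plate's edge, from 9.5 to 20 mm above the deck. It stays where it is left.
- crank (a joint): Crank angle in rad: 0 with the jaw fully open, growing clockwise seen from above; moves the jaw 10 mm per rad. The jaw meets a plate that is home at about 3.6 rad; hard stop at 3.8. Needs about 2 to 4 N at the knob and stays where it is left.
- crank_axis (a point): Point on the crank's upright axis, at x = 172 mm, y = 0 of the frame, 114.5 mm above the table (the height of the knob's centre). Below it a grey gear housing 60 x 110 mm, 62 mm tall, and the crank arm, 74 to 86 mm above the table.
- knob_centre (a point): Centre of the crank's upright black knob, 23 mm across and 54 mm tall (84 to 139 mm above the table), spinning freely on the arm 50 mm from the crank's axis. At crank angle 0 it stands, seen from above, 115 degrees anticlockwise of the frame's +x direction about the axis.
- pot: terracotta pot, 84 mm across the rim, 80 mm tall, standing beside the sowing frame; origin under its centre
- jar: glass jar, 60 mm across, 85 mm tall, standing beside the rest; origin under its centre
- brush: hand brush 180 mm long lying beside the rest on the robot's side
There are look-alikes about, which are no part of the job. Of the things shaped like the part that bears plate_grip, the bare steel one is meant.

How it is judged (in metres and radians):
On the way, in this order (a step that is already met when the one before it is completed fails the run):
1. the plate is lifted clear of the rest (distance of plate_grip from where it was at the start of the episode above 0.05 m and contact force between plate and rest below 0.01 N), for 0.1 s.
2. its hooking edge is under the lip while the plate still slopes by more than 10 degrees (x of plate_edge in the frame of jig between -0.096 and -0.076 m and z of plate_edge in the frame of jig between 0.045 and 0.066 m and y of plate_edge in the frame of jig between -0.02 and 0.02 m and angle between the z axis of plate_grip and the z axis of jig, either way round above 0.175 rad), for 0.1 s.
3. the plate lies flat on the deck with its edge under the lip, let go (x of plate_edge in the frame of jig between -0.095 and -0.076 m and angle between the z axis of plate_grip and the z axis of jig, either way round below 0.06 rad and angle between the x axis of plate_grip and the x axis of jig, either way round below 0.09 rad and angle between plate_grip's own z axis and vertical below 0.06 rad and z of plate_edge in the frame of jig between 0.046 and 0.054 m and y of plate_edge in the frame of jig between -0.012 and 0.012 m and contact force between plate and the fingers below 0.01 N), for 0.2 s.
4. the jaw has pushed the plate home and stands against its free edge (x of plate_edge in the frame of jig between -0.095 and -0.088 m and angle between the z axis of plate_grip and the z axis of jig, either way round below 0.06 rad and angle between the x axis of plate_grip and the x axis of jig, either way round below 0.09 rad and angle between plate_grip's own z axis and vertical below 0.06 rad and z of plate_edge in the frame of jig between 0.046 and 0.054 m and y of plate_edge in the frame of jig between -0.012 and 0.012 m and x of jaw_face in the frame of plate_edge between 0.176 and 0.183 m), for 0.2 s.
At the end, for the whole second after the job is handed in: The plate lies flat on the frame's deck (within 3.4 degrees, underside within 4 mm of the deck, within 12 mm of the middle, turned less than 5 degrees), its hooking edge under the lip within 4 mm of the back wall, and the jaw's face within 3 mm of the plate's free edge; nothing held (all of step 4); the robot touches nothing.
It fails at once if the clay pot, the jar or the brush is shifted by more than 40 mm (distance of any of pot, jar, brush from where it was at the start of the episode above 0.04 m).
It also fails if it takes over 61 s, if anything falls off the work surface, if the arm or the gripper's body presses on something with over 40 N, if the wrist force passes 120 N, or if a joint passes its speed limit or range.

## Working session

There is one attempt and no reset: what is moved stays moved. The work goes in short steps, Python scripts to look and compute and a tool call to move; the robot and the scene stay as the last step left them, time stands still between calls to the robot, and variables do not carry over. Pictures are saved under pics/ and viewed, and the job is handed in when it is done.

Besides the shell and the picture viewer there is one more tool, called after "Call:" in YAML: its name, and indented under it one key for each argument. step_arm: Moves the arm, as the interface text tells. Its arguments: {"type":"object","properties":{"steps":{"type":"array","items":{"type":"array","items":{"type":"number"}}},"jaw":{"type":"number"}},"required":["steps"]}

```bash
ls; mkdir -p pics
python3 - <<'E'
from cell import *
import cv2
s=state(); print(s)
for n in ["side","top","wrist"]:
    im=read_camera(n); cv2.imwrite(f"pics/{n}0.png",im[:,:,::-1]); print(n,camera_info(n))
E
```

```text
pics
{'t': 0.0, 'joints': array([ 1.11540092e+00,  4.91579478e-01,  1.55945480e+00,  4.79986677e-06,
        1.09176647e+00, -1.05613508e-01]), 'qvel': array([-5.49121148e-04,  1.08220382e-03,  4.87375462e-05, -4.50293160e-04,
       -9.46817016e-04, -1.53731752e-03]), 'tau': array([ 6.81412330e-04, -6.12637997e+01, -2.58183199e+01,  6.93206163e-02,
        4.82040457e-02, -6.25185066e-05]), 'eef_pos': array([214.05170827, 586.92135391, 214.04755442]), 'tcp_rot': array([-1.67993349,  1.56958822, -2.0297176 ]), 'ft_force': array([0.2034808 , 0.30991347, 0.10992439]), 'moment': array([0.00031569, 0.02654296, 0.01887077]), 'opening': 1.0009104043122927}
side {'mtx': array([[389.41746254,   0.        , 258.88844486],
       [  0.        , 389.41746254, 192.36422455],
       [  0.        ,   0.        ,   1.        ]]), 'eye': array([273.92580403, 593.34724553, 802.75242147]), 'attitude': array([-2.32953424e+00,  6.94657141e-04, -2.89443243e+00])}
top {'mtx': array([[454.31396565,   0.        , 253.44306786],
       [  0.        , 454.31396565, 190.30769759],
       [  0.        ,   0.        ,   1.        ]]), 'eye': array([ 288.37281913,  -82.81889777, 1345.85228808]), 'attitude': array([-3.01985318, -0.0110915 , -1.57851277])}
wrist {'mtx': array([[319.38577636,   0.        , 251.98250895],
       [  0.        , 319.38577636, 191.15214454],
       [  0.        ,   0.        ,   1.        ]]), 'hand_eye': array([[ 1.30119256e-03, -2.64239358e-01,  9.64456255e-01,
        -1.70225214e+02],
       [ 9.99998343e-01, -8.84437216e-04, -1.59145997e-03,
        -1.09286644e+00],
       [ 1.27352737e-03,  9.64456728e-01,  2.64237769e-01,
        -7.30425507e+01],
       [ 0.00000000e+00,  0.00000000e+00,  0.00000000e+00,
         1.00000000e+00]])}
```

View pics/side0.png

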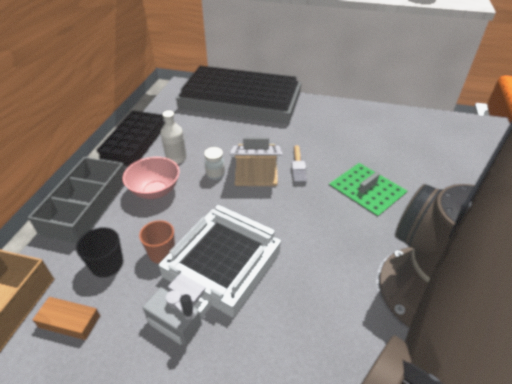

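View pics/top0.png

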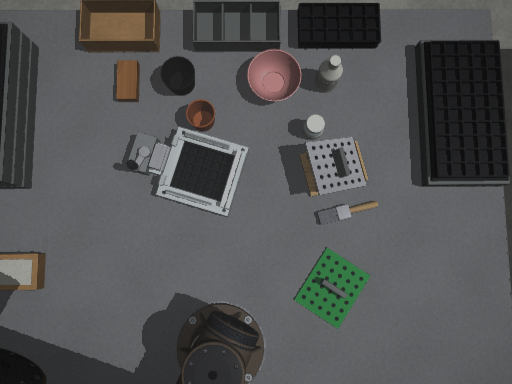

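View pics/wrist0.png

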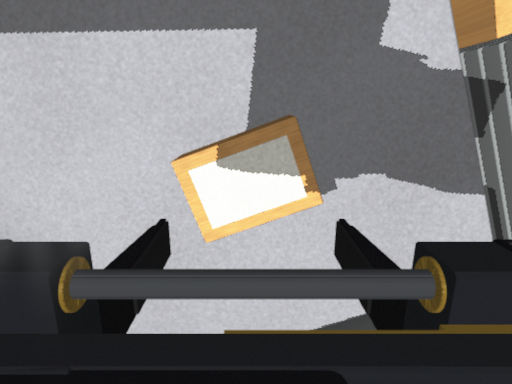

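Candidates for the plate: the bare-steel one on the rest at top-view (337,165), and the green look-alike at (333,288). The steel one is meant. Next, enlarged crops.

Run:
```python
import cv2
def crop(f,o,x0,y0,x1,y1,k):
    im=cv2.imread(f)[y0:y1,x0:x1]; im=cv2.resize(im,None,fx=k,fy=k,interpolation=cv2.INTER_CUBIC)
    for x in range((x0//10+1)*10,x1,10):
        cv2.line(im,((x-x0)*k,0),((x-x0)*k,6 if x%50 else 14),(0,255,255),1); 
        if x%20==0: cv2.putText(im,str(x),((x-x0)*k-10,24),0,.4,(0,255,255))
    for y in range((y0//10+1)*10,y1,10):
        cv2.line(im,(0,(y-y0)*k),(6,(y-y0)*k),(0,255,255),1)
        if y%20==0: cv2.putText(im,str(y),(8,(y-y0)*k+4),0,.4,(0,255,255))
    cv2.imwrite(o,im)
crop('pics/top0.png','pics/c_tp.png',290,120,380,205,7)
crop('pics/top0.png','pics/c_tj.png',120,120,255,220,6-0)
crop('pics/side0.png','pics/c_sp.png',220,125,300,195,8)
crop('pics/side0.png','pics/c_sj.png',140,200,290,345,4)
```

```text
(no output)
```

View pics/c_tp.png

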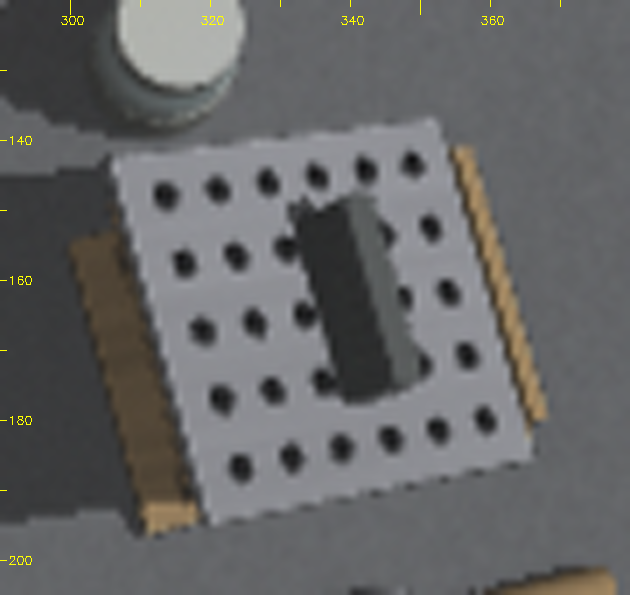

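View pics/c_tj.png

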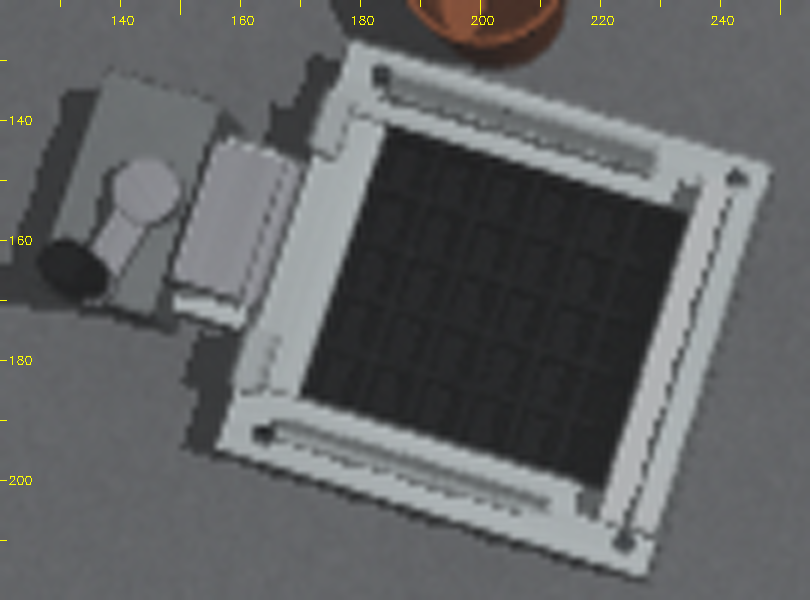

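View pics/c_sp.png

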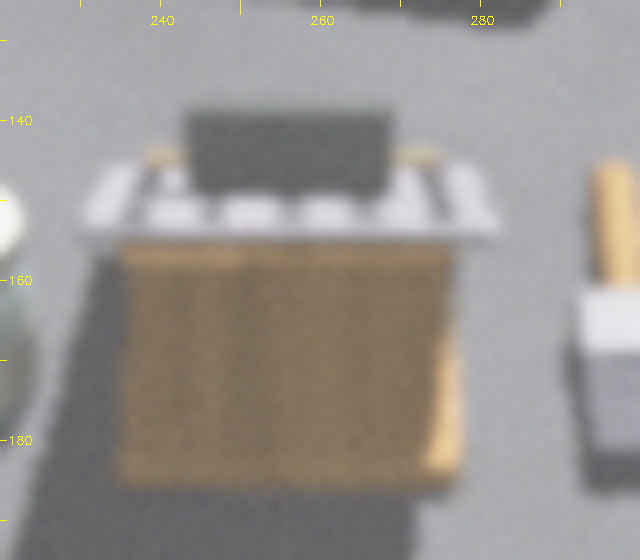

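View pics/c_sj.png

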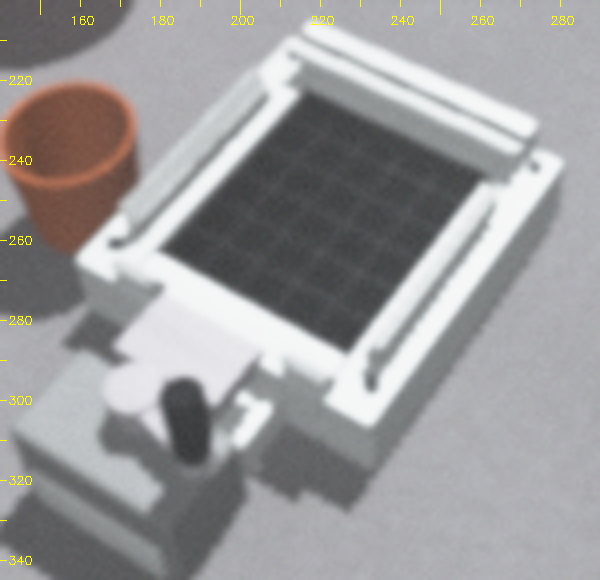

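```bash
cat > h.py <<'E'
import numpy as np, cv2
from scipy.spatial.transform import Rotation as R
from scipy.optimize import least_squares
def rot(a): return R.from_euler('xyz',a).as_matrix()
def proj(P,K,eye,Rc):
    p=(np.atleast_2d(P)-eye)@Rc; return (p[:,:2]/p[:,2:])*[K[0,0],K[1,1]]+K[:2,2]
def cam(n,s=None):
    from cell import camera_info
    c=camera_info(n)
    if n=='wrist':
        T=rot(s['tcp_rot']); H=c['hand_eye']
        return c['mtx'],np.array(s['eef_pos'])+T@H[:3,3],T@H[:3,:3]
    return c['mtx'],c['eye'],rot(c['attitude'])
def ray(px,z,K,eye,Rc):
    d=Rc@np.array([(px[0]-K[0,2])/K[0,0],(px[1]-K[1,2])/K[1,1],1]); return eye+d*(z-eye[2])/d[2]
def crop(f,o,x0,y0,x1,y1,k):
    im=cv2.imread(f)[y0:y1,x0:x1]; im=cv2.resize(im,None,fx=k,fy=k,interpolation=cv2.INTER_CUBIC)
    for x in range((x0//10+1)*10,x1,10):
        cv2.line(im,((x-x0)*k,0),((x-x0)*k,6 if x%50 else 14),(0,255,255),1)
        if x%20==0: cv2.putText(im,str(x),((x-x0)*k-10,24),0,.4,(0,255,255))
    for y in range((y0//10+1)*10,y1,10):
        cv2.line(im,(0,(y-y0)*k),(6,(y-y0)*k),(0,255,255),1)
        if y%20==0: cv2.putText(im,str(y),(8,(y-y0)*k+4),0,.4,(0,255,255))
    cv2.imwrite(o,im)
def Rzy(yaw,tilt): # x axis along yaw, rising by tilt
    return R.from_euler('ZY',[yaw,-tilt]).as_matrix()
E
python3 - <<'E'
from h import *
from cell import state
s=state(); T=rot(s['tcp_rot']); print('tool axes (cols)\n',T.round(3))
t=cam('top'); sd=cam('side')
# plate top corners rel. to grip: order TL(free,?)...
tp=np.array([[306,142.6],[352.4,137.1],[366.4,185.3],[320.3,195.]])-.45
# plate x ~ +y world (image left), plate y -> ? z up: y = z cross x = -world x => image down
C=np.array([[90,-75,-17.5],[-90,-75,-17.5],[-90,75,-17.5],[90,75,-17.5]])
# side cam: looks to -y; image left = +x world?
sp=np.array([[230,153.5],[282.2,153.5]])
def f(p,full=False):
    G=Rzy(p[3],np.deg2rad(30)); W=C@G.T+p[:3]
    r=[(proj(W,*t)-tp)]
    r2=proj(W[[0,3]],*sd)-sp
    if full: return r[0],r2
    return np.r_[r[0].ravel(),r2.ravel()]
g=ray((337,165),80,*t)
r=least_squares(f,[*g,np.pi/2]); print(r.x, np.rad2deg(r.x[3])); print(f(r.x,True))
# jig rough: lip free edge ends z=69.4+5.6?; knob; screws
for n,px,z in [('lipA',(236.7,150),72),('lipB',(220.8,205.8),72),('knobtop',(131.8,164.5),139),('hub',(144,152),86),('s1',(183,132.5),50),('s2',(244,149.5),50),('s3',(164,192),50),('s4',(225,210),50)]:
    print(n,ray(px,z,*t).round(1))
E
```

```text
tool axes (cols)
 [[-0.     0.343  0.939]
 [-0.001  0.939 -0.343]
 [-1.    -0.001 -0.   ]]
[ 519.15346393 -344.12117674   89.06377681    1.81485885] 103.98375236210293
(array([[-0.20712633,  0.14382726],
       [ 0.19085263, -0.17973175],
       [ 0.20765832,  0.10598027],
       [-0.05760235,  0.06275494]]), array([[-0.28017094,  0.00396727],
       [ 0.10599791,  0.0752415 ]]))
lipA [560.3 -51.2  72. ]
lipB [400.8  -6.   72. ]
knobtop [507.9 229.  139. ]
hub [553.  209.3  86. ]
s1 [617.8 105.6  50. ]
s2 [566.4 -71.9  50. ]
s3 [443.6 158.   50. ]
s4 [390.7 -16.7  50. ]
```

Call:
step_arm:
  steps:
    - [-0.08,-0.61,0.83,0]
    - [-0.08,-0.61,0.83,0]
    - [-0.08,-0.61,0.83,0]
    - [-0.08,-0.61,0.83,0]
    - [-0.08,-0.61,0.83,0]
    - [-0.08,-0.61,0.83,0]
    - [-0.08,-0.61,0.83,0]
    - [-0.08,-0.61,0.83,0]
    - [-0.08,-0.61,0.83,0]
    - [-0.08,-0.61,0.83,0]
    - [-0.08,-0.61,0.83,0]
    - [-0.08,-0.61,0.83,0]
    - [0,0,0,0]
    - [0,0,0,0]

```text
t: 1.9
eef_pos: [556.2, 72.8, 262.3]
tcp_rot: [-3.068, 1.57, 2.865]
ft_force: [-0.7, -0.0, 0.3]
opening: 0.999
```

Run:
```python
from h import *
from cell import *
import pickle
s=state(); im=read_camera('wrist'); cv2.imwrite('pics/w1.png',im[:,:,::-1]); pickle.dump(s,open('s1.pkl','wb'))
print(s['eef_pos'],s['joints'],s['t'],abs(s['qvel']).max())
crop('pics/w1.png','pics/w1c.png',60,0,460,250,2)
```

```text
[556.182215    72.78609427 262.25602356] [ 1.22382588e-02  3.53596648e-01  1.65442640e+00  3.00781245e-04
  1.13448768e+00 -1.20833538e+00] 1.9 0.020524968528381954
```

View pics/w1c.png

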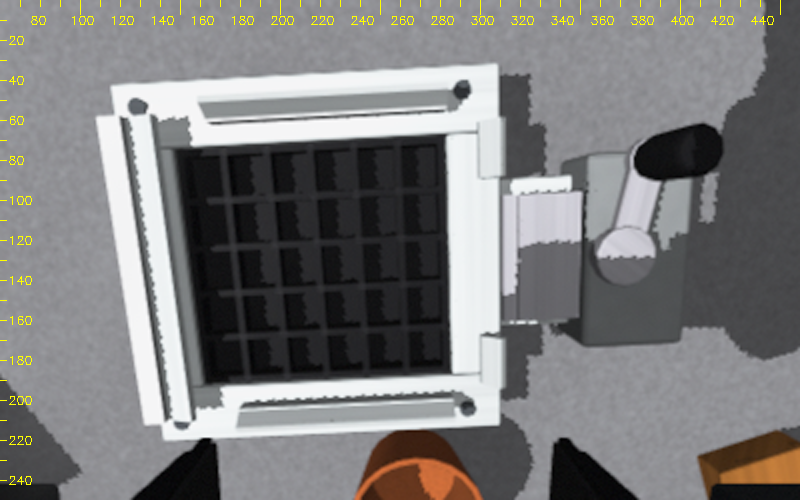

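Run:
```python
from h import *
crop('pics/w1.png','pics/w1a.png',100,25,200,125,6)
crop('pics/w1.png','pics/w1b.png',100,125,200,225,6)
crop('pics/w1.png','pics/w1d.png',280,30,430,130,5)
crop('pics/w1.png','pics/w1e.png',280,110,430,220,5)
```

```text
(no output)
```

View pics/w1a.png

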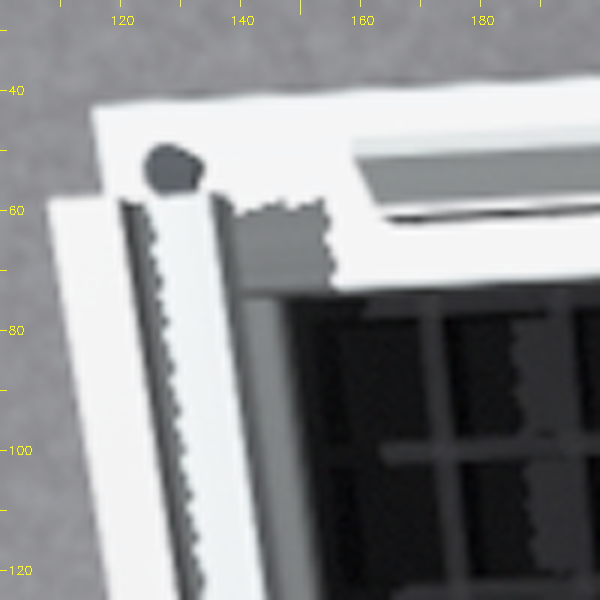

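View pics/w1b.png

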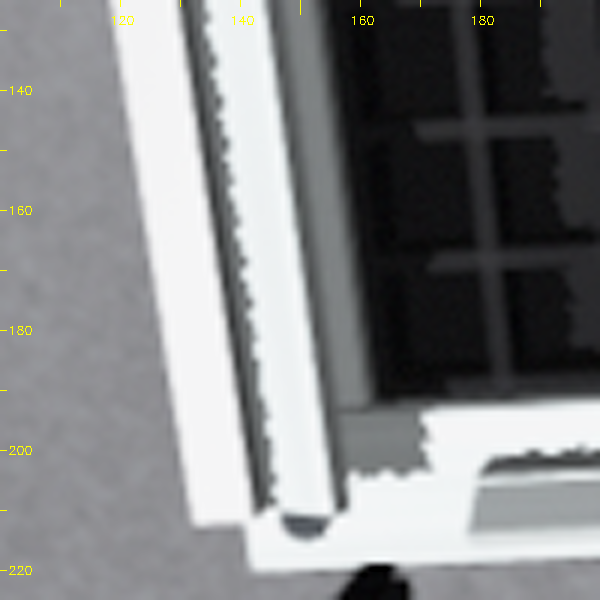

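View pics/w1d.png

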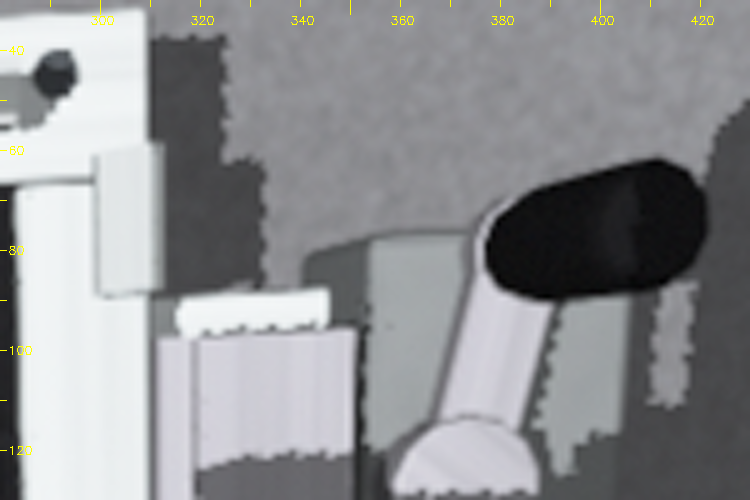

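View pics/w1e.png

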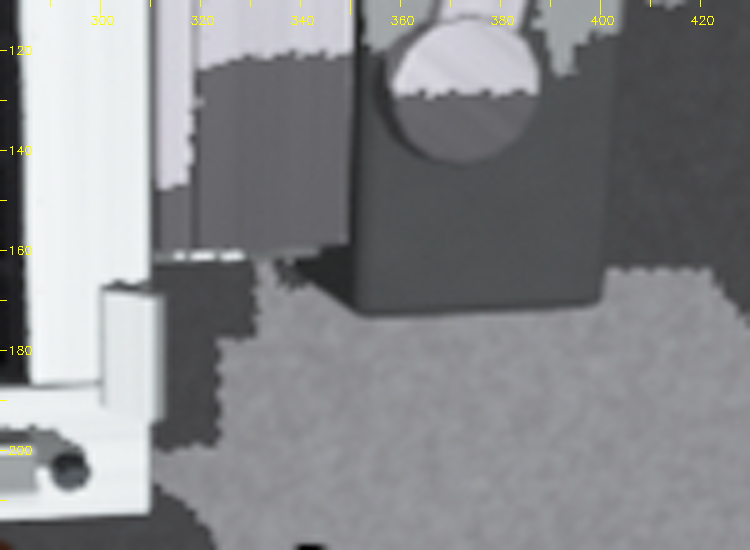

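Run:
```python
from h import *
import pickle
s=pickle.load(open('s1.pkl','rb')); w=cam('wrist',s); t=cam('top')
# jig y = z x jig x ; tool y ~jig x, image right = +x ; image down=tool z=(.94,-.34)= -jig y
P=[((-75,85,72),(156,210),w),((-75,-85,72),(135.5,58),w),((98,60,50),(300.5,178),w),((98,-60,50),(299,75),w),((172,0,87),(373,127.5),w),
 ((-75,-85,72),(220.8,205.8),t),((-75,85,72),(236.7,150),t),((172,0,87),(144,151.5),t)]
sg=[1,1,1,1,1,.45,.45,.45]
S=[(130-1,53),(151,212),(291,44.5),(293.5,203.5)] # screws y: -,+,-,+
def res(p,full=False):
    G=Rzy(p[2],0); o=np.array([p[0],p[1],0]); out=[]
    for (q,px,c),k in zip(P,sg): out.append((proj(G@np.array(q,float)+o,*c)[0]-px)/k)
    return np.array(out) if full else np.array(out).ravel()
r=least_squares(res,[503,43.5,np.deg2rad(73.4)],loss='soft_l1'); p=r.x; print(p,np.rad2deg(p[2])); print((res(p,True)).round(2))
G=Rzy(p[2],0);o=np.array([p[0],p[1],0])
J=lambda px,z,c:(G.T@(ray(px,z,*c)-o)).round(1)
for q in S: print('screw',J(q,50,w))
print('outer deck',J((116,42.5),50,w),J((309.5,32),50,w),J((310,213.5),50,w),J((141.5,219.5),50,w))
print('lip',J((135.5,58),72,w),J((156,210),72,w),'top',J((220.8,205.8),72,t),J((236.7,150),72,t))
print('lip back',J((108,58),75,w),J((132,212),75,w))
print('hub',J((373,127.5),87,w),J((144,151.5),87,t))
print('knob top',J((409.5,74),139,w),J((131.8,164.5),139,t), 'base',J((389,78.5),84,w))
print('jaw nose front',J((311.5,120),70,w),'jaw front?',J((311.5,120),53,w), 'back',J((351,120),70,w), 'sides',J((335,95.5),70,w),J((335,160),70,w))
print('stops',J((299,75),50,w),J((300.5,178),50,w),J((312,75),68,w))
k=G.T@(ray((409.5,74),139,*w)-o)-[172,0,0]; print(np.rad2deg(np.arctan2(k[1],k[0])),np.hypot(*k[:2]))
np.save('jig.npy',p)
```

```text
[500.35917282  46.31625444   1.24911209] 71.56885108871386
[[ -18.69 -158.69]
 [  19.65  148.07]
 [  -0.83 -104.65]
 [  -0.25  102.18]
 [   0.76    0.3 ]
 [  35.7  -121.66]
 [ -41.74  127.84]
 [  -0.29   -0.39]]
screw [-91.7  87.   50. ]
screw [-88.4 -99.6  50. ]
screw [88.2 90.3 50. ]
screw [ 91.7 -93.7  50. ]
outer deck [-104.6   98.1   50. ] [108.3 102.3  50. ] [ 112.6 -107.5   50. ] [-101.6 -109.3   50. ]
lip [-77.7  78.6  72. ] [-74.5 -89.9  72. ] top [-81.1  77.9  72. ] [-73.6 -87.8  72. ]
lip back [-105.4   79.    75. ] [-102.2  -90.6   75. ]
hub [171.2   0.3  87. ] [171.5   0.4  87. ]
knob top [180.4  49.2 139. ] [175.7  50.6 139. ] base [185.3  49.4  84. ]
jaw nose front [108.7   9.2  70. ] jaw front? [111.8   8.3  53. ] back [152.5   7.9  70. ] sides [133.8  34.5  70. ] [136.5 -36.4  70. ]
stops [97.3 58.3 50. ] [100.2 -61.1  50. ] [108.7  56.4  68. ]
80.33739849120884 49.94682595379596
```

Run:
```python
from h import *
import pickle
s=pickle.load(open('s1.pkl','rb')); w=cam('wrist',s); t=cam('top')
P=[((-75,-85,72),(156,210),w),((-75,85,72),(135.5,58),w),((98,-60,50),(300.5,178),w),((98,60,50),(299,75),w),((172,0,87),(373,127.5),w),
 ((-75,85,72),(220.8,205.8),t),((-75,-85,72),(236.7,150),t),((172,0,87),(144,151.5),t)]
S=[((-1,1),(129,53),w),((-1,-1),(151,212),w),((1,1),(291,44.5),w),((1,-1),(293.5,203.5),w),((1,-1),(183,132.5),t),((-1,-1),(244,149.5),t),((1,1),(164,192),t),((-1,1),(225,210),t)]
for use in ['w','t','wt']:
  def res(p,full=False):
    G=Rzy(p[2],0); o=np.array([p[0],p[1],0]); out=[]
    for (q,px,c) in P:
        if (c is w and 'w' in use) or (c is t and 't' in use): out.append((proj(G@np.array(q,float)+o,*c)[0]-px)/(1 if c is w else .5))
    for (q,px,c) in S:
        if (c is w and 'w' in use) or (c is t and 't' in use): out.append((proj(G@np.array([q[0]*p[3]+p[5],q[1]*p[4],50])+o,*c)[0]-px)/(1 if c is w else .5))
    return np.array(out) if full else np.array(out).ravel()
  r=least_squares(res,[503,43.5,np.deg2rad(73.4),90,90,0],loss='soft_l1'); p=r.x; print(use,p.round(2),np.rad2deg(p[2]))
  print(res(p,True).round(1).tolist())
G=Rzy(p[2],0);o=np.array([p[0],p[1],0])
J=lambda px,z,c:(G.T@(ray(px,z,*c)-o)).round(1)
print('outer deck',J((116,42.5),50,w),J((309.5,32),50,w),J((310,213.5),50,w),J((141.5,219.5),50,w))
print('lip',J((135.5,58),72,w),J((156,210),72,w),'top',J((220.8,205.8),72,t),J((236.7,150),72,t))
print('lip back',J((108,58),75,w),J((132,212),75,w))
print('hub',J((373,127.5),87,w),J((144,151.5),87,t))
print('knob top',J((409.5,74),139,w),J((131.8,164.5),139,t), 'base',J((389,78.5),84,w))
print('jaw nose front',J((311.5,120),70,w),'back',J((351,120),70,w), 'sides',J((335,95.5),70,w),J((335,160),70,w))
print('stops',J((299,75),50,w),J((300.5,178),50,w))
k=G.T@(ray((409.5,74),139,*w)-o)-[172,0,0]; print(np.rad2deg(np.arctan2(k[1],k[0])),np.hypot(*k[:2]))
np.save('jig.npy',p)
```

```text
w [5.0388e+02 4.4740e+01 1.2700e+00 8.9980e+01 9.2560e+01 4.0000e-01] 72.85858252241583
[[1.0, 0.4], [0.3, -0.9], [-1.0, 0.4], [-0.9, -0.0], [0.4, 0.3], [-0.3, 0.3], [0.3, -0.9], [-0.2, -0.4], [0.3, 0.5]]
t [5.0418e+02 4.3730e+01 1.2800e+00 9.1730e+01 9.1460e+01 2.2000e-01] 73.23262309070047
[[-1.8, -0.2], [0.9, -2.5], [0.5, 0.3], [0.1, -0.3], [-1.1, 0.7], [-0.1, 0.3], [0.5, 0.3]]
wt [5.0403e+02 4.4530e+01 1.2700e+00 9.0600e+01 9.2120e+01 2.2000e-01] 73.01004180348859
[[1.1, 0.8], [0.0, -0.5], [-1.0, 0.4], [-1.2, -0.1], [0.2, 0.0], [-2.6, 0.0], [0.5, -2.1], [0.1, -0.0], [-1.2, 1.2], [-0.3, -0.9], [-0.2, -0.0], [0.7, 0.1], [0.8, -0.6], [-2.1, 0.5], [-0.2, 0.8], [-1.2, 0.8]]
outer deck [-101.5  104.8   50. ] [111.5 103.5  50. ] [ 110.5 -106.3   50. ] [-103.7 -102.7   50. ]
lip [-75.1  84.5  72. ] [-76.1 -84.   72. ] top [-78.5  83.9  72. ] [-75.1 -81.8  72. ]
lip back [-102.7   85.7   75. ] [-103.8  -84.    75. ]
hub [1.718e+02 1.000e-01 8.700e+01] [1.721e+02 1.000e-01 8.700e+01]
knob top [182.2  48.7 139. ] [177.5  50.2 139. ] base [187.1  48.8  84. ]
jaw nose front [109.6  10.5  70. ] back [153.3   8.1  70. ] sides [135.2  35.1  70. ] [136.2 -35.8  70. ]
stops [99.3 59.8 50. ] [ 99.2 -59.6  50. ]
78.17358533592035 49.772459824234836
```

Call:
step_arm:
  steps:
    - [0.13,-0.906,0.246,0]
    - [0.13,-0.906,0.246,0]
    - [0.13,-0.906,0.246,0]
    - [0.13,-0.906,0.246,0]
    - [0.13,-0.906,0.246,0]
    - [0.13,-0.906,0.246,0]
    - [0.13,-0.906,0.246,0]
    - [0.13,-0.906,0.246,0]
    - [0.13,-0.906,0.246,0]
    - [0,0,0,1]
    - [0,0,0,1]
    - [0,0,0,1]
    - [0,0,0,1]
    - [0,0,0,1]
    - [0,0,0,1]
    - [0,0,0,1]
    - [0,0,0,0]
    - [0,0,0,0]

```text
t: 4.2
eef_pos: [521.1, -347.6, 204.2]
tcp_rot: [2.555, 1.571, 1.232]
ft_force: [-0.3, 0.7, 0.2]
opening: 1.0
```

Run:
```python
from h import *
from cell import *
import pickle
s=state(); im=read_camera('wrist'); cv2.imwrite('pics/w2.png',im[:,:,::-1]); pickle.dump(s,open('s2.pkl','wb'))
print(s['eef_pos'],s['joints'],s['t'],abs(s['qvel']).max()); print(rot(s['tcp_rot']).round(4), s['ft_force'])
crop('pics/w2.png','pics/w2c.png',130,20,390,270,3)
```

```text
[ 521.12226076 -347.56528402  204.18708906] [-6.93649240e-01  5.02946535e-01  1.56759536e+00  1.21347888e-04
  1.07109024e+00 -9.41301263e-01] 4.2 0.0071250683594760375
[[ 0.000e+00  9.695e-01  2.451e-01]
 [ 1.000e-04  2.451e-01 -9.695e-01]
 [-1.000e+00  1.000e-04 -1.000e-04]] [-0.27490315  0.70006628  0.21711655]
```

View pics/w2c.png

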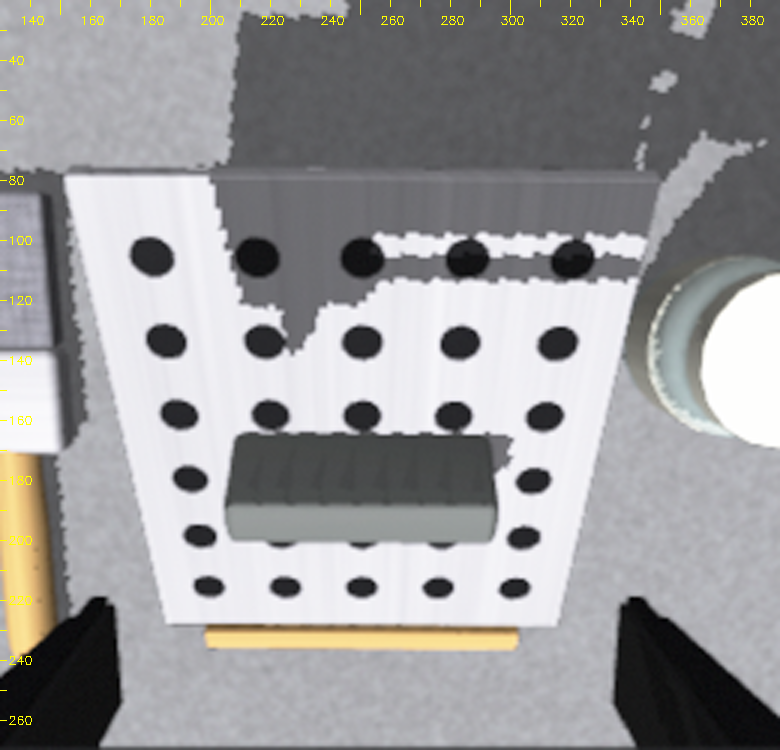

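The crop shows the bare steel plate with its grip bar. Top-face corners are at about (151.5,78.5), (349,79), (315,228) and (185.5,228). The jar is on the right and the brush on the left.

Run:
```python
from h import *
import pickle
s=pickle.load(open('s2.pkl','rb')); w=cam('wrist',s); t=cam('top')
tp=np.array([[306,142.6],[352.4,137.1],[366.4,185.3],[320.3,195.]])-.45
C=np.array([[90,-75,-17.5],[-90,-75,-17.5],[-90,75,-17.5],[90,75,-17.5]])
wp=np.array([[349,78.5],[315,228],[185.5,228],[151.5,78.5]])-.3
B=np.array([[8,-40,17.5],[-8,-40,17.5],[-8,40,17.5],[8,40,17.5]]); wb=np.array([[294.5,165],[295.5,189],[205.5,189],[209,165]])-.3
def f(p,use='wt'):
    G=Rzy(p[3],p[4]); W=C@G.T+p[:3]; V=B@G.T+p[:3]; r=[]
    if 't' in use: r.append(((proj(W,*t)-tp)/.5).ravel())
    if 'w' in use: r+= [(proj(W,*w)-wp).ravel(),(proj(V,*w)-wb).ravel()]
    return np.concatenate(r)
for u in ['w','t','wt']:
    r=least_squares(f,[519,-344,89,1.815,.5236],args=(u,)); print(u,r.x.round(2),np.rad2deg(r.x[3:]).round(2),abs(r.fun).max().round(2))
    p=r.x; n=Rzy(p[3],p[4])[:,2]; print('grasp at +8.5',(p[:3]+8.5*n).round(1))
print('jar',ray((315,123),85,*t).round(0))
```

```text
w [ 5.1745e+02 -3.3845e+02  7.3430e+01  1.8200e+00  4.0000e-01] [104.06  22.64] 10.26
grasp at +8.5 [ 518.2 -341.6   81.3]
t [ 519.71 -344.62   86.48    1.81    0.53] [103.95  30.35] 0.21
grasp at +8.5 [ 520.7 -348.8   93.8]
wt [ 5.1805e+02 -3.3942e+02  7.5870e+01  1.8100e+00  4.4000e-01] [103.94  25.08] 13.02
grasp at +8.5 [ 518.9 -342.9   83.6]
jar [ 635. -275.   85.]
```

Run:
```python
from h import *
import pickle
s=pickle.load(open('s2.pkl','rb')); w=cam('wrist',s); t=cam('top')
tp=np.array([[306,142.6],[352.4,137.1],[366.4,185.3],[320.3,195.]])-.45
C=np.array([[90,-75,-17.5],[-90,-75,-17.5],[-90,75,-17.5],[90,75,-17.5]])
wp=np.array([[349,78.5],[315,228],[185.5,228],[151.5,78.5]])-.3
B=np.array([[8,-40,17.5],[-8,-40,17.5],[-8,40,17.5],[8,40,17.5]]); wb=np.array([[295.5,189],[295,200.5],[206,200.5],[205,189]])-.3
def f(p,use='wt'):
    G=Rzy(p[3],p[4]); W=C@G.T+p[:3]; V=B@G.T+p[:3]; r=[]
    if 't' in use: r.append(((proj(W,*t)-tp)/.5).ravel())
    if 'w' in use: r+= [(proj(W,*w)-wp).ravel(),(proj(V,*w)-wb).ravel()]
    return np.concatenate(r)
for u in ['w','t','wt']:
    r=least_squares(f,[519,-344,89,1.815,.5236],args=(u,)); print(u,r.x.round(2),np.rad2deg(r.x[3:]).round(2),abs(r.fun).max().round(2))
    p=r.x; n=Rzy(p[3],p[4])[:,2]; print('grasp at +8.5',(p[:3]+8.5*n).round(1))
```

```text
w [ 5.1863e+02 -3.4423e+02  8.8590e+01  1.8200e+00  5.1000e-01] [104.01  29.39] 1.09
grasp at +8.5 [ 519.6 -348.3   96. ]
t [ 519.71 -344.62   86.48    1.81    0.53] [103.95  30.35] 0.21
grasp at +8.5 [ 520.7 -348.8   93.8]
wt [ 518.72 -344.15   88.81    1.81    0.52] [103.99  29.77] 1.22
grasp at +8.5 [ 519.7 -348.2   96.2]
```

Call:
step_arm:
  steps:
    - [0.6,-0.03,0,0]
    - [0.6,0,0,0]
    - [0.6,0,0,0]
    - [0.4,0,0,0]
    - [0.2,0,0,0]
    - [0.14,0,0,0]
    - [0,0,0,0]
    - [0,0,0,0]

```text
t: 5.25
eef_pos: [519.7, -348.8, 77.8]
tcp_rot: [0.719, 1.57, -0.608]
ft_force: [0.4, -0.6, -0.3]
opening: 0.997
```

Call:
step_arm:
  steps:
    - [0,0,0,0]
    - [0,0,0,0]
    - [0,0,0,0]
    - [0,0,0,0]
    - [0,0,0,0]
    - [0,0,0,0]
    - [0,0,0,0]
    - [0,0,0,0]
  jaw: 1.0

```text
t: 6.25
eef_pos: [519.5, -348.7, 77.4]
tcp_rot: [0.947, 1.57, -0.38]
ft_force: [-0.5, 1.4, 6.0]
opening: 0.838
```

```bash
cat > look.py <<'E'
import sys; from h import *; from cell import *
import pickle
n=sys.argv[1]; s=state(); pickle.dump(s,open(n+'.pkl','wb'))
for c in sys.argv[2:]:
    im=read_camera(c); cv2.imwrite(f'pics/{n}_{c}.png',im[:,:,::-1])
T=rot(s['tcp_rot']); print('t',s['t'],'tcp',s['eef_pos'].round(2),'ydir',np.rad2deg(np.arctan2(T[1,1],T[0,1])).round(2),'F',s['ft_force'].round(1),'open',round(s['opening'],3),'j',s['joints'].round(3))
E
python3 look.py a3 wrist
```

```text
t 6.25 tcp [ 519.54 -348.66   77.42] ydir 13.96 F [-0.5  1.4  6. ] open 0.838 j [-0.697  0.649  1.684  0.     0.808 -0.94 ]
```

View pics/a3_wrist.png

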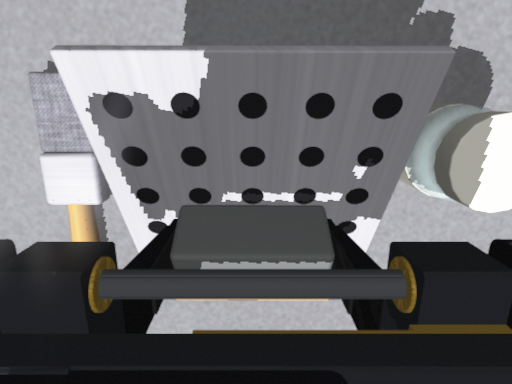

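Gripped on the bar: opening 0.838 is about 80 mm. Now I lift.

Call:
step_arm:
  steps:
    - [-0.1,0,0,0]
    - [-0.2,0,0,0]
    - [-0.4,0,0,0]
    - [-0.5,0,0,0]
    - [-0.6,0,0,0]
    - [-0.6,0,0,0]
    - [-0.4,0,0,0]
    - [-0.2,0,0,0]
    - [0,0,0,0]
    - [0,0,0,0]

```text
t: 7.55
eef_pos: [519.1, -348.4, 226.1]
tcp_rot: [-2.547, 1.569, 2.409]
ft_force: [-0.9, 0.3, -2.8]
opening: 0.84
```

```bash
python3 look.py a4 wrist side
```

```text
t 7.55 tcp [ 519.12 -348.4   226.13] ydir 13.96 F [-0.9  0.3 -2.8] open 0.84 j [-0.697  0.481  1.543  0.     1.119 -0.94 ]
```

View pics/a4_wrist.png

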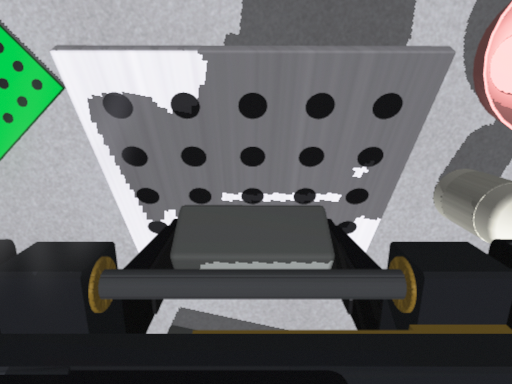

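View pics/a4_side.png

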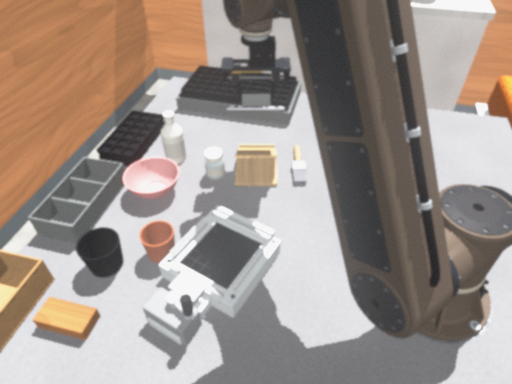

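Run:
```python
from h import *
import pickle
for n in ['a3','a4']:
    s=pickle.load(open(n+'.pkl','rb')); w=cam('wrist',s); tcp=s['eef_pos']
    px=np.array([[453,47.5],[54,47.5]])
    yaw=np.deg2rad(103.96); u=np.array([np.cos(yaw),np.sin(yaw),0])
    C=np.array([[90,-75,-17.5],[90,75,-17.5]])
    for tl in [28,29,30,31,32]:
        # pivot: grasp point TCP+19 up, bar point 8.5 above grip
        for d in [(4.6,11.4)]:
            G=Rzy(yaw,np.deg2rad(tl)); g=tcp+u*d[0]+[0,0,d[1]]
            print(n,tl,proj(C@G.T+g,*w).round(1).tolist())
```

```text
a3 28 [[447.4, 49.8], [55.0, 50.4]]
a3 29 [[449.6, 50.5], [52.8, 51.1]]
a3 30 [[451.8, 51.4], [50.6, 51.9]]
a3 31 [[454.0, 52.3], [48.4, 52.9]]
a3 32 [[456.3, 53.3], [46.1, 53.9]]
a4 28 [[447.3, 49.7], [55.2, 50.3]]
a4 29 [[449.4, 50.4], [53.0, 51.0]]
a4 30 [[451.6, 51.2], [50.8, 51.8]]
a4 31 [[453.8, 52.1], [48.6, 52.8]]
a4 32 [[456.1, 53.1], [46.3, 53.8]]
```

Call:
step_arm:
  steps:
    - [0,0,0,0.5]
    - [0,0,0,0.9]
    - [0,0,0,0.9]
    - [0,0,0,0.9]
    - [0,0,0,0.67]
    - [0,-0.096,-0.3,0]
    - [0.05,-0.193,-0.6,0]
    - [0.05,-0.241,-0.75,0]
    - [0.05,-0.241,-0.75,0]
    - [0.05,-0.241,-0.75,0]
    - [0.05,-0.241,-0.75,0]
    - [0.05,-0.241,-0.75,0]
    - [0.05,-0.241,-0.75,0]
    - [0.05,-0.241,-0.75,0]
    - [0.05,-0.241,-0.75,0]
    - [0.05,-0.241,-0.75,0]
    - [0,-0.096,-0.3,0]
    - [0,-0.032,-0.1,0]
    - [0,0,0,0]
    - [0,0,0,0]

```text
t: 10.15
eef_pos: [513.5, 73.2, 202.2]
tcp_rot: [1.512, 1.571, -0.356]
ft_force: [0.2, -0.3, -3.5]
opening: 0.842
```

```bash
python3 look.py a5 wrist top side
```

```text
t 10.15 tcp [513.52  73.24 202.16] ydir -17.05 F [ 0.2 -0.3 -3.5] open 0.842 j [ 0.014  0.355  1.832 -0.     0.954  0.312]
```

View pics/a5_wrist.png

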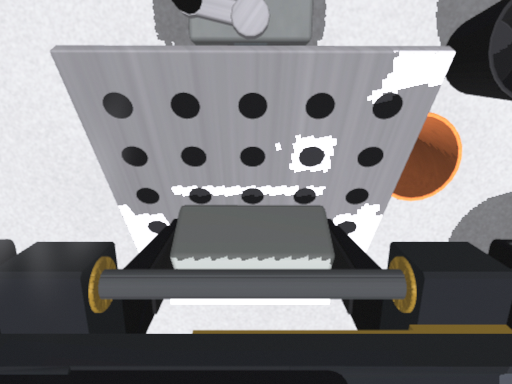

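View pics/a5_side.png

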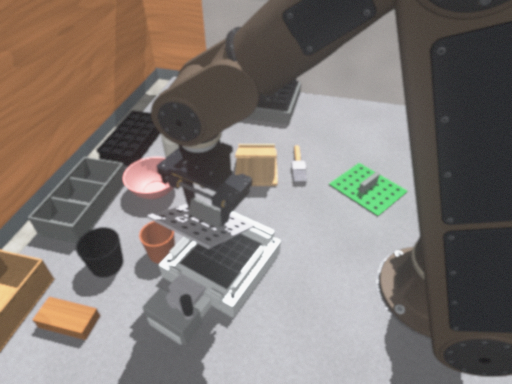

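```bash
python3 -c "
from h import *
crop('pics/a5_side.png','pics/a5s.png',135,170,285,300,5)
crop('pics/a5_top.png','pics/a5t.png',130,100,260,230,5)"
```

```text
(no output)
```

View pics/a5s.png

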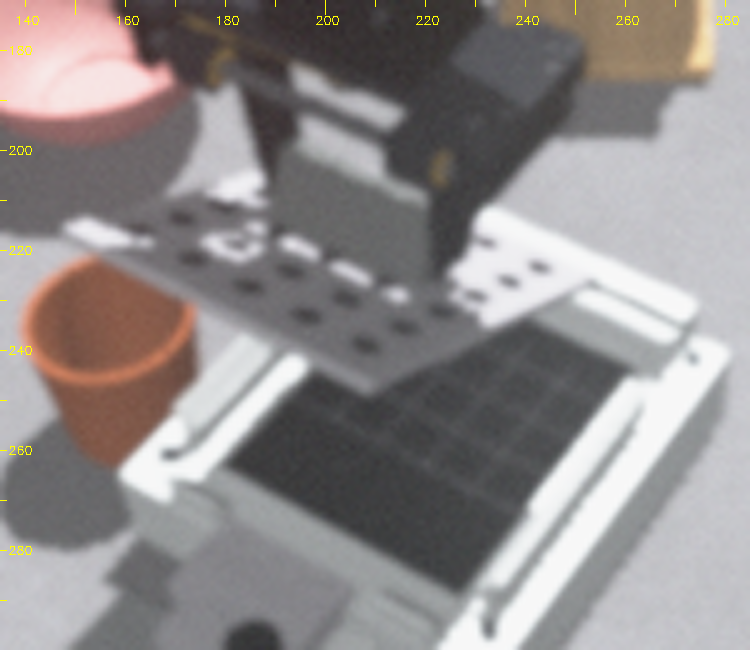

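View pics/a5t.png

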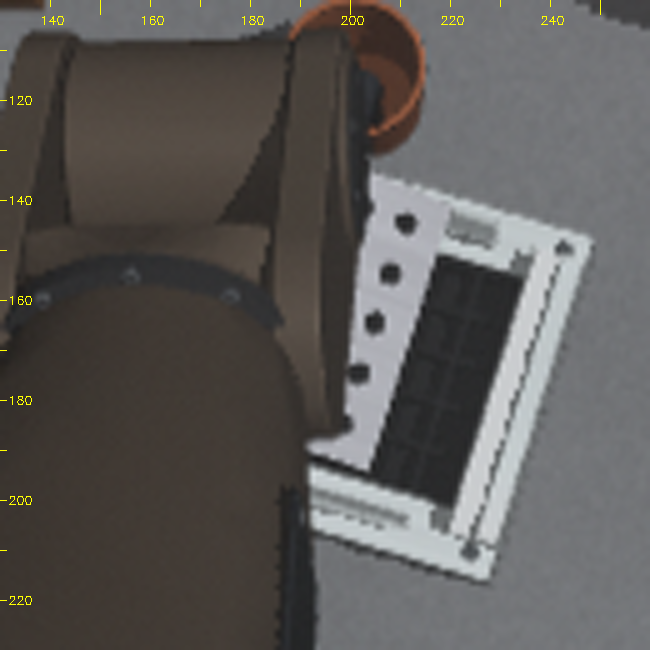

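Run:
```python
from h import *
import pickle
s=pickle.load(open('a5.pkl','rb')); w=cam('wrist',s); t=cam('top'); sd=cam('side')
tcp=s['eef_pos']; T=rot(s['tcp_rot'])
# plate top-face corners: (+90,-75)=wrist right; 
obs=[((90,-75,-17.5),(453,47.5),w,1),((90,75,-17.5),(54,47.5),w,1),
((-90,-75,-17.5),(219.7,141),t,.5),((-90,75,-17.5),(204,194.5),t,.5),
((90,-75,-17.5),(147.8,215.5),sd,.7),((90,75,-17.5),(208.3,247.5),sd,.7)]
def f(p,full=False):
    G=Rzy(p[3],p[4]); out=[]
    for q,px,c,k in obs: out.append((proj(G@np.array(q)+tcp+T@p[:3],*c)[0]-px)/k)
    return np.array(out) if full else np.r_[np.ravel(out),(p[4]-np.deg2rad(29.7))/np.deg2rad(1.5)]
r=least_squares(f,[-11.4,1,-5,np.deg2rad(73),np.deg2rad(29.7)]); p=r.x
print('grip in tool',p[:3].round(2),np.rad2deg(p[3:]).round(2)); print(f(p,True).round(1).tolist())
j=np.load('jig.npy'); J=Rzy(j[2],0); o=np.array([j[0],j[1],0])
G=Rzy(p[3],p[4]); e=J.T@(G@[-90,0,-23.5]+tcp+T@p[:3]-o); print('edge in jig',e.round(1),'tcp in jig',(J.T@(tcp-o)).round(1))
```

```text
grip in tool [-10.56   1.63  -6.5 ] [72.85 29.9 ]
[[0.2, 0.2], [-0.1, -0.1], [1.2, -0.2], [-1.1, -0.7], [-0.2, 1.0], [1.3, 0.1]]
edge in jig [-29.6  -2.1 147.5] tcp in jig [ 30.2  -0.7 202.2]
```

Call:
step_arm:
  steps:
    - [0.3,-0.04,0,0]
    - [0.5,0,0,0]
    - [0.4,0,0.1,0]
    - [0.3,0,0.2,0]
    - [0.2,0,0.2,0]
    - [0.04,0,0.14,0]
    - [0,0,0,0]
    - [0,0,0,0]

```text
t: 11.3
eef_pos: [502.5, 44.1, 115.7]
tcp_rot: [1.95, 1.57, 0.082]
ft_force: [0.5, -0.1, -3.6]
opening: 0.839
```

```bash
python3 look.py a6 wrist top side; python3 -c "
from h import *
crop('pics/a6_side.png','pics/a6s.png',135,190,285,310,5)
crop('pics/a6_top.png','pics/a6t.png',150,110,260,230,5)"
```

```text
t 11.3 tcp [502.55  44.12 115.65] ydir -17.01 F [ 0.5 -0.1 -3.6] open 0.839 j [-0.044  0.457  1.958  0.     0.726  0.253]
```

View pics/a6s.png

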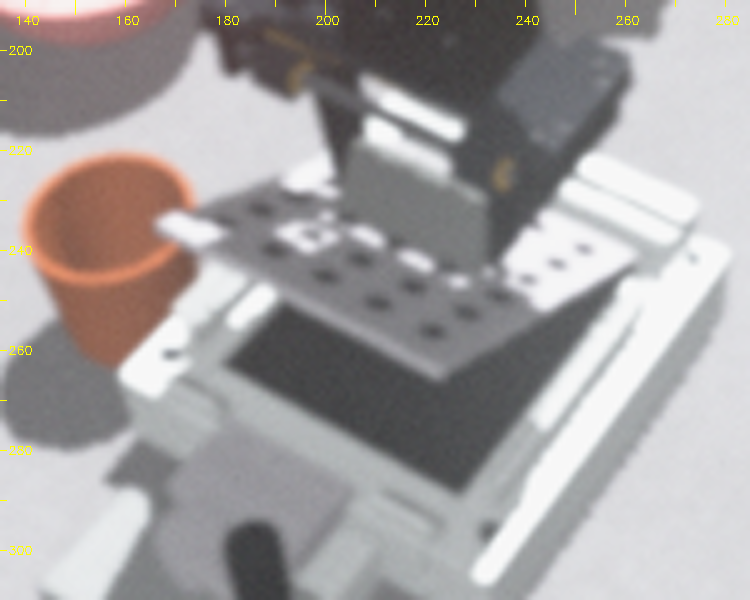

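View pics/a6t.png

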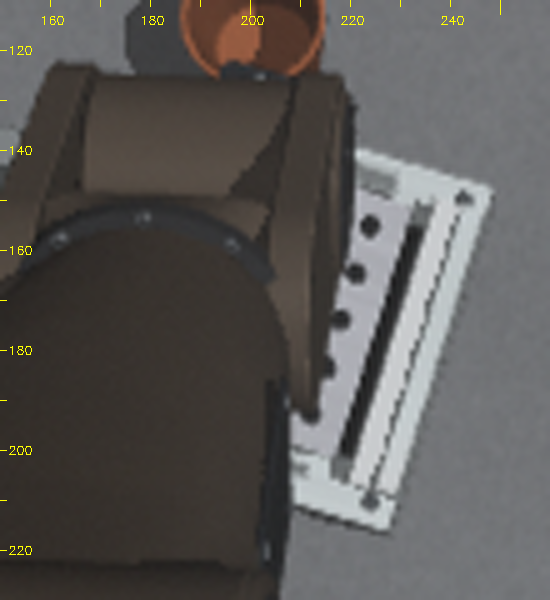

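Run:
```python
from h import *
import pickle
s=pickle.load(open('a6.pkl','rb')); w=cam('wrist',s); t=cam('top'); sd=cam('side')
tcp=s['eef_pos']; T=rot(s['tcp_rot'])
j=np.load('jig.npy'); J=Rzy(j[2],0); o=np.array([j[0],j[1],0])
for px in [(232.3,152),(216,200.5),(224.15,176.25)]: print((J.T@(ray(px,66,*t)-o)).round(1))
p=np.array([-10.56,1.63,-6.5]);G=Rzy(np.deg2rad(72.9),np.deg2rad(29.8))
e=J.T@(G@[-90,0,-23.5]+tcp+T@p-o); print('edge in jig',e.round(1),'tcp in jig',(J.T@(tcp-o)).round(1))
print('pred free corners side',proj((G@np.array([[90,-75,-17.5],[90,75,-17.5]]).T).T+tcp+T@p,*sd).round(1),'hook corners top',proj((G@np.array([[-90,-75,-17.5],[-90,75,-17.5]]).T).T+tcp+T@p,*t).round(1))
```

```text
[-64.2 -73.8  66. ]
[-60.6  73.   66. ]
[-62.4   0.1  66. ]
edge in jig [-60.7  -0.2  61.1] tcp in jig [ -0.8   1.3 115.7]
pred free corners side [[166.2 235. ]
 [223.  264.5]] hook corners top [[232.3 151.5]
 [216.8 201.4]]
```

Call:
step_arm:
  steps:
    - [0.04,0,0.1,0]
    - [0.04,0,0.1,0]
    - [0.04,0,0.1,0]
    - [0.03,0,0.1,0]
    - [0.02,0,0.1,0]
    - [0,0,0,0]
    - [0,0,0,0]

```text
t: 12.32
eef_pos: [494.8, 20.2, 106.5]
tcp_rot: [-1.493, 1.57, 2.923]
ft_force: [-0.0, 0.7, -7.2]
opening: 0.838
```

```bash
python3 look.py a7 wrist top side; python3 -c "
from h import *
crop('pics/a7_side.png','pics/a7s.png',135,190,285,310,5)
crop('pics/a7_top.png','pics/a7t.png',150,110,260,230,5)"
```

```text
t 12.325 tcp [494.77  20.15 106.46] ydir -17.01 F [-0.   0.7 -7.2] open 0.838 j [-0.093  0.462  1.987  0.     0.693  0.204]
```

View pics/a7s.png

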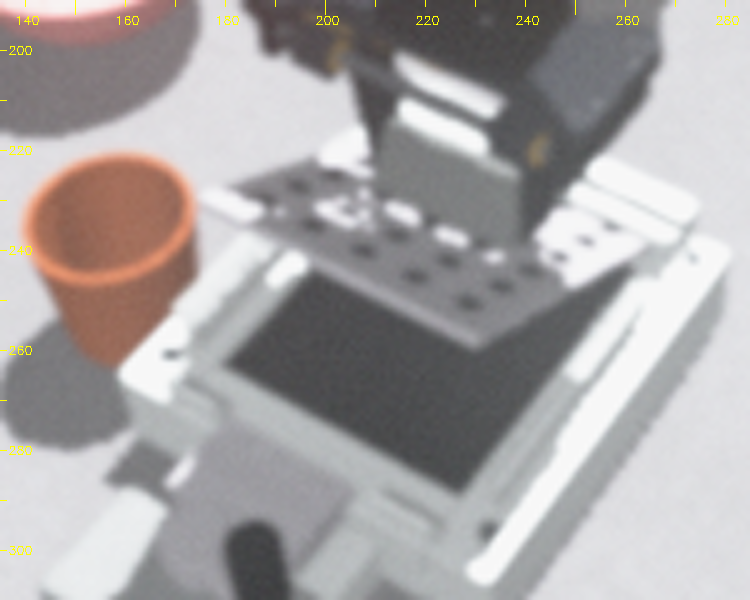

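View pics/a7t.png

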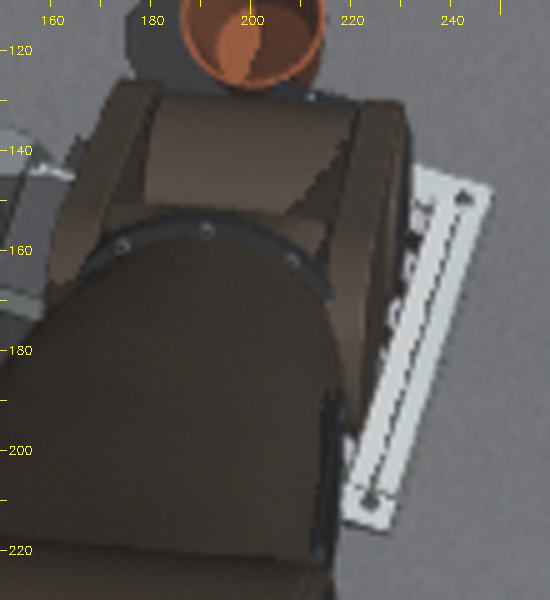

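View pics/a7_wrist.png

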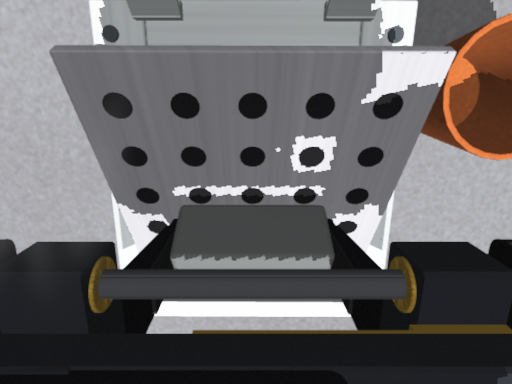

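Call:
step_arm:
  steps:
    - [0.04,0,0,0]
    - [0.05,0,-0.04,0]
    - [0.05,0,-0.05,0]
    - [0.05,0,-0.05,0]
    - [0,0,0,0]

```text
t: 13.1
eef_pos: [497.1, 27.2, 97.2]
tcp_rot: [2.348, 1.57, 0.481]
ft_force: [-0.2, 3.3, 1.9]
opening: 0.838
```

```bash
python3 look.py a8 wrist side; python3 -c "
from h import *
crop('pics/a8_side.png','pics/a8s.png',135,190,285,310,5)"
```

```text
t 13.1 tcp [497.15  27.21  97.18] ydir -16.99 F [-0.2  3.3  1.9] open 0.838 j [-0.078  0.48   1.989  0.     0.673  0.218]
```

View pics/a8_wrist.png

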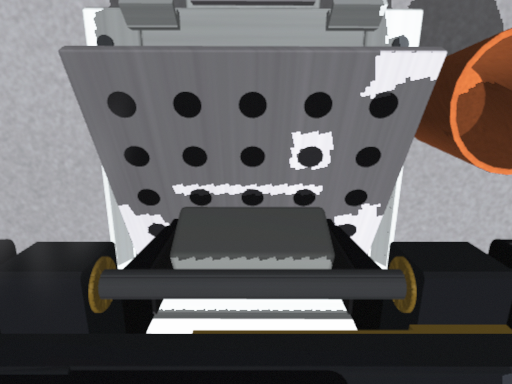

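Call:
step_arm:
  steps:
    - [0.06,0,-0.05,0]
    - [0.06,0,-0.05,0]
    - [0.06,0,-0.05,0]
    - [0.06,0,-0.04,0]
    - [0.05,0,-0.04,0]
    - [0,0,0,0]

```text
t: 13.95
eef_pos: [500.3, 37.9, 82.3]
tcp_rot: [-1.202, 1.571, -3.069]
ft_force: [0.6, 2.0, 0.2]
opening: 0.84
```

```bash
python3 look.py a9 wrist side; python3 -c "
from h import *
crop('pics/a9_side.png','pics/a9s.png',135,190,285,310,5)"
```

```text
t 13.95 tcp [500.33  37.86  82.32] ydir -16.99 F [0.6 2.  0.2] open 0.84 j [-0.056  0.509  1.991 -0.     0.642  0.24 ]
```

View pics/a9_wrist.png

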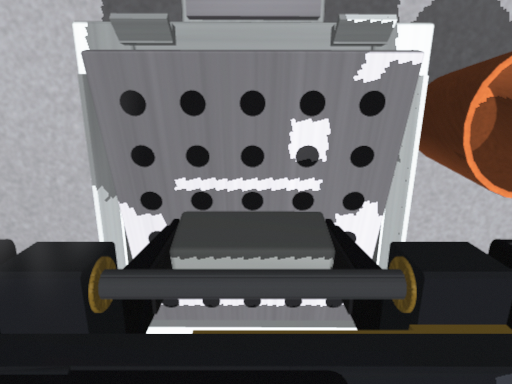

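View pics/a9s.png

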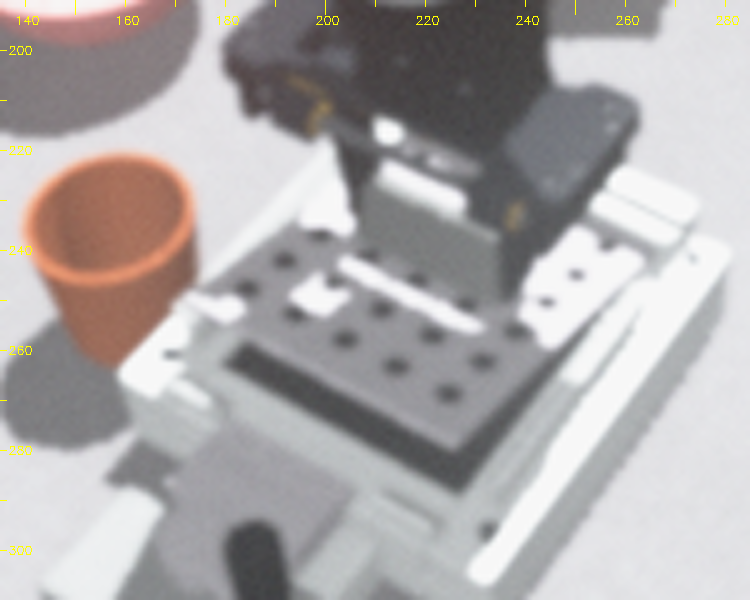

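Call:
step_arm:
  steps:
    - [0.06,0,-0.04,0]
    - [0.06,0,-0.035,0]
    - [0.06,0,-0.03,0]
    - [0.05,0,-0.025,0]
    - [0.05,0,-0.02,0]
    - [0.036,0,-0.012,0]
    - [0,0,0,0]
    - [0,0,0,0]

```text
t: 15.05
eef_pos: [502.6, 45.5, 66.7]
tcp_rot: [-1.098, 1.571, -2.966]
ft_force: [0.8, 1.3, -1.7]
opening: 0.839
```

```bash
python3 look.py a10 wrist side; python3 -c "
from h import *
crop('pics/a10_side.png','pics/a10s.png',135,190,285,310,5)"
```

```text
t 15.05 tcp [502.61  45.48  66.71] ydir -17.0 F [ 0.8  1.3 -1.7] open 0.839 j [-0.041  0.538  1.995 -0.     0.608  0.256]
```

View pics/a10_wrist.png

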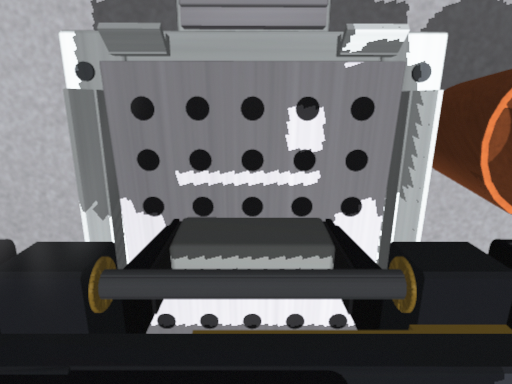

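View pics/a10s.png

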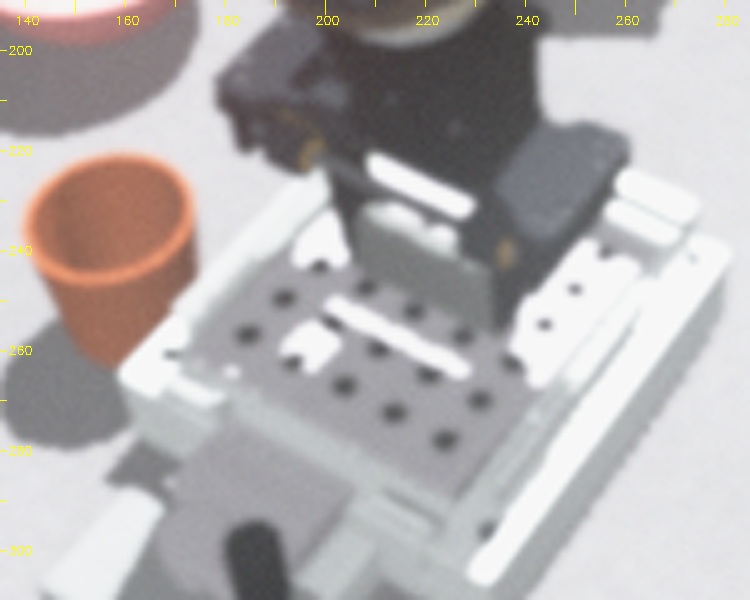

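```bash
python3 -c "
from h import *
crop('pics/a10_wrist.png','pics/a10w.png',55,20,455,140,2)"
```

```text
(no output)
```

View pics/a10w.png

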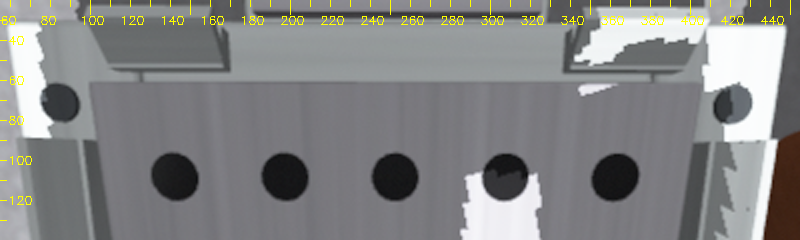

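Call:
step_arm:
  steps:
    - [0.03,0,0,0]
    - [0,0,0,0]

```text
t: 15.4
eef_pos: [502.7, 45.6, 65.3]
tcp_rot: [2.281, 1.571, 0.414]
ft_force: [0.7, 2.6, 0.4]
opening: 0.841
```

Call:
step_arm:
  steps:
    - [0,0,0,0]
    - [0,0,0,0]
    - [0,0,0,0]
    - [0,0,0,0]
    - [0,0,0,0]
  jaw: 0

```text
t: 16.02
eef_pos: [502.6, 45.6, 65.3]
tcp_rot: [-2.467, 1.571, 1.948]
ft_force: [0.7, -0.5, -0.2]
opening: 0.998
```

```bash
python3 look.py a11 wrist side
```

```text
t 16.025 tcp [502.65  45.59  65.3 ] ydir -17.0 F [ 0.7 -0.5 -0.2] open 0.998 j [-0.041  0.541  1.996  0.     0.605  0.256]
```

View pics/a11_wrist.png

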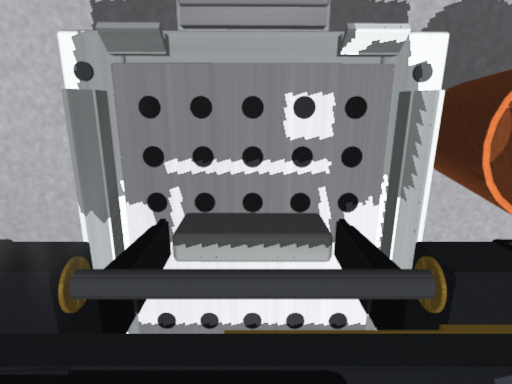

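Released; the plate lies flat inside the stops. Next I rise and look from above.

Call:
step_arm:
  steps:
    - [-0.3,0,0,0]
    - [-0.6,0,0,0]
    - [-0.9,0,0,0]
    - [-0.9,0,-0.2,0]
    - [-0.6,0,-0.5,0]
    - [-0.3,0,-0.5,0]
    - [0,0,0,0]
    - [0,0,0,0]

```text
t: 17.12
eef_pos: [519.6, 102.6, 245.2]
tcp_rot: [-1.037, 1.57, -2.904]
ft_force: [0.4, 0.1, -1.4]
opening: 0.998
```

```bash
python3 look.py a12 wrist; python3 -c "
from h import *
crop('pics/a12_wrist.png','pics/a12w.png',110,0,410,250,3-1+0)
crop('pics/a12_wrist.png','pics/a12k.png',180,0,330,100,5)"
```

```text
t 17.125 tcp [519.58 102.55 245.17] ydir -16.98 F [ 0.4  0.1 -1.4] open 0.998 j [ 0.07   0.323  1.751 -0.     1.068  0.367]
```

View pics/a12w.png

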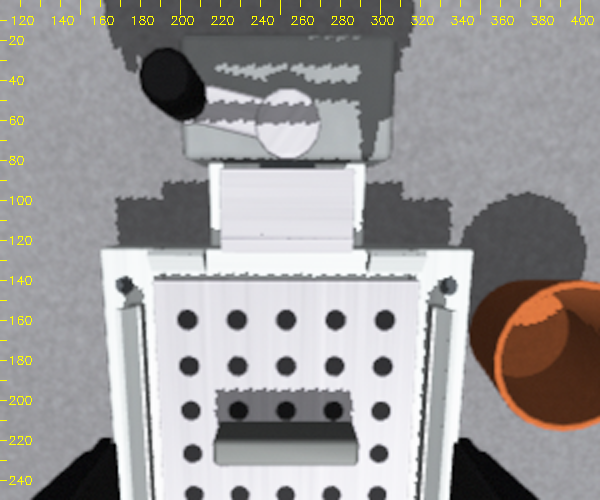

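View pics/a12_wrist.png

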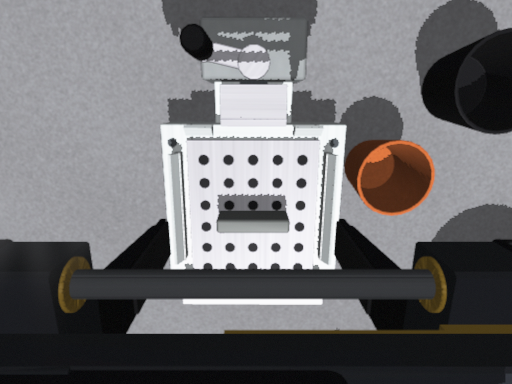

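View pics/a12k.png

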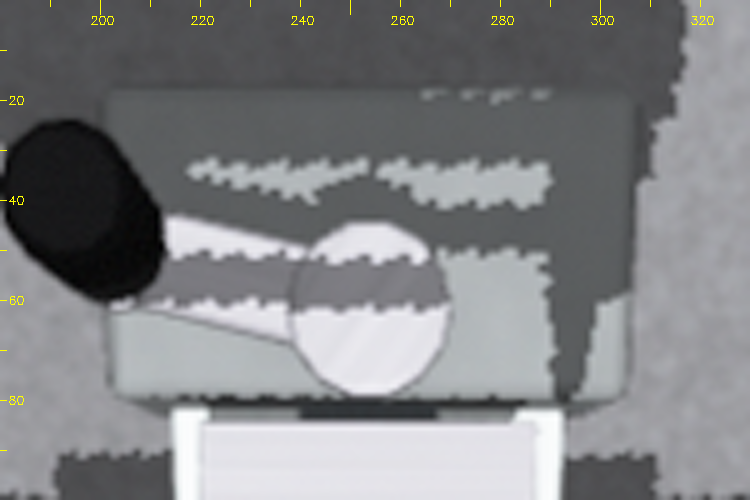

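Run:
```python
from h import *
import pickle
s=pickle.load(open('a12.pkl','rb')); w=cam('wrist',s)
j=np.load('jig.npy'); J=Rzy(j[2],0); o=np.array([j[0],j[1],0])
f=lambda px,z:(J.T@(ray(px,z,*w)-o)).round(1)
print('hub',[f((253.7,61.3),z) for z in (86,92)]); 
print('knob',f((192.9,36.3),139),ray((192.9,36.3),139,*w).round(1), 'base far right/bot', f((201,48.5),84))
print('plate free edge',f((187,139),56),f((319,139),56))
k=f((192.9,36.3),139)-[172,0,139]; print(np.rad2deg(np.arctan2(k[1],k[0])),np.hypot(*k[:2]))
for ph in [75,78,80,82,85]:
  c=np.cos(np.deg2rad(ph));q=np.sin(np.deg2rad(ph)); P=np.array([[172+50*c,50*q,139],[172+50*c,50*q,84],[172,0,87]])@J.T+o
  print(ph,proj(P,*w).round(1).tolist())
print((J.T@(s['eef_pos']-o)).round(1))
```

```text
hub [array([172. ,  -0.7,  86. ]), array([171.3,  -0.7,  92. ])]
knob [184.3  47.7 139. ] [512.3 234.7 139. ] base far right/bot [183.8  49.8  84. ]
plate free edge [94.7 73.6 56. ] [ 94.5 -73.8  56. ]
75.54060484968149 49.26032886613731
75 [[192.1, 35.4], [202.5, 47.2], [252.9, 61.2]]
78 [[191.5, 38.9], [202.0, 50.0], [252.9, 61.2]]
80 [[191.2, 41.3], [201.7, 52.0], [252.9, 61.2]]
82 [[190.9, 43.6], [201.5, 53.9], [252.9, 61.2]]
85 [[190.7, 47.2], [201.3, 56.8], [252.9, 61.2]]
[ 60.    2.1 245.2]
```

Call:
step_arm:
  steps:
    - [0,-0.233,-0.616,0]
    - [0,-0.233,-0.616,0]
    - [0,-0.233,-0.616,0]
    - [0,-0.233,-0.616,0]
    - [0.5,0,0,0]
    - [0.7,0,0,0]
    - [0.7,0,0,0]
    - [0.5,0,0,0]
    - [0.3,0,0,0]
    - [0.24,0,0,0]
    - [0,0,0,0]
    - [0,0,0,0]

```text
t: 18.68
eef_pos: [512.0, 234.5, 99.0]
tcp_rot: [2.227, 1.57, 0.359]
ft_force: [0.3, 0.2, -1.0]
opening: 1.001
```

```bash
python3 look.py a13 wrist; python3 -c "
from h import *
crop('pics/a13_wrist.png','pics/a13w.png',110,60,400,300,2)"
```

```text
t 18.675 tcp [511.98 234.47  99.  ] ydir -17.0 F [ 0.3  0.2 -1. ] open 1.001 j [0.312 0.548 1.83  0.    0.763 0.609]
```

View pics/a13w.png

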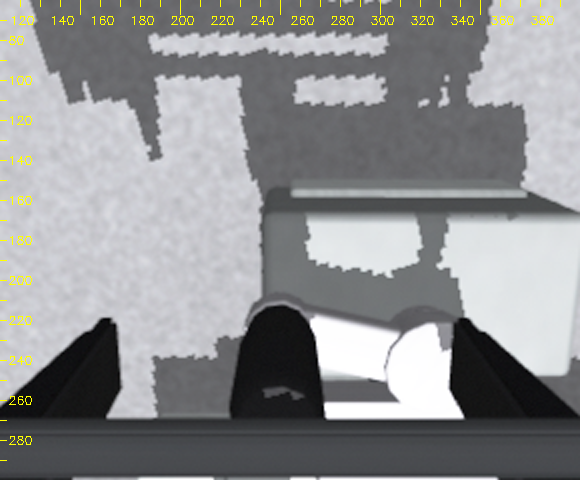

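Call:
step_arm:
  steps:
    - [0,-0.025,0,0]
    - [0,0,0,0]

```text
t: 18.98
eef_pos: [510.5, 234.9, 98.7]
tcp_rot: [2.323, 1.57, 0.456]
ft_force: [-0.0, 0.7, -0.6]
opening: 1.0
```

Call:
step_arm:
  steps:
    - [0,0,0,0]
    - [0,0,0,0]
    - [0,0,0,0]
    - [0,0,0,0]
    - [0,0,0,0]
    - [0,0,0,0]
    - [0,0,0,0]
    - [0,0,0,0]
    - [0,0,0,0]
    - [0,0,0,0]
  jaw: 1.0

```text
t: 20.23
eef_pos: [510.3, 234.8, 98.4]
tcp_rot: [-1.743, 1.571, 2.672]
ft_force: [-2.7, 0.4, 0.4]
opening: 0.235
```

```bash
python3 look.py a14 wrist; python3 -c "
from h import *
crop('pics/a14_wrist.png','pics/a14w.png',110,60,400,300,2)
s=__import__('pickle').load(open('a14.pkl','rb'));j=np.load('jig.npy'); J=Rzy(j[2],0); o=np.array([j[0],j[1],0])
e=J.T@(s['eef_pos']-o)-[172,0,0];print(e,np.hypot(*e[:2]),np.rad2deg(np.arctan2(e[1],e[0])),J.T@s['ft_force'])"
```

```text
t 20.225 tcp [510.34 234.79  98.37] ydir -17.0 F [-2.7  0.4  0.4] open 0.235 j [0.314 0.548 1.833 0.    0.761 0.61 ]
[11.80269826 49.55862071 98.36771496] 50.94468150067075 76.60419082926576 [-0.40064179  2.67382555  0.41191458]
```

View pics/a14w.png

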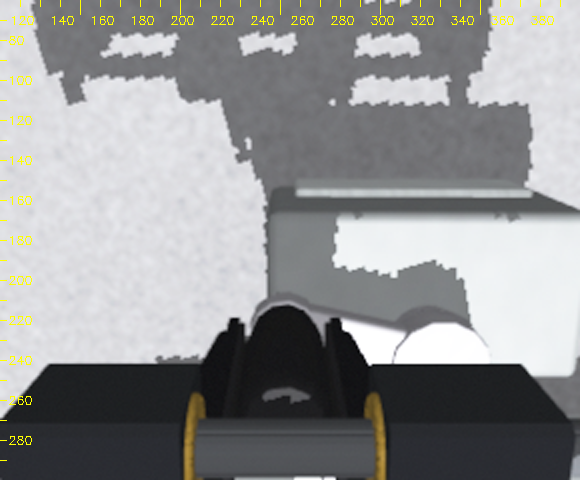

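```bash
python3 -c "
import numpy as np
p=np.deg2rad(np.arange(77,-100,-8.))
for a,b in zip(p[:-1],p[1:]): print(round(np.rad2deg(b)),[0,round(-(np.sin(b)-np.sin(a)),3),round(-(np.cos(b)-np.cos(a)),3),0])"
```

```text
69 [0, np.float64(0.041), np.float64(-0.133), 0]
61 [0, np.float64(0.059), np.float64(-0.126), 0]
53 [0, np.float64(0.076), np.float64(-0.117), 0]
45 [0, np.float64(0.092), np.float64(-0.105), 0]
37 [0, np.float64(0.105), np.float64(-0.092), 0]
29 [0, np.float64(0.117), np.float64(-0.076), 0]
21 [0, np.float64(0.126), np.float64(-0.059), 0]
13 [0, np.float64(0.133), np.float64(-0.041), 0]
5 [0, np.float64(0.138), np.float64(-0.022), 0]
-3 [0, np.float64(0.139), np.float64(-0.002), 0]
-11 [0, np.float64(0.138), np.float64(0.017), 0]
-19 [0, np.float64(0.135), np.float64(0.036), 0]
-27 [0, np.float64(0.128), np.float64(0.055), 0]
-35 [0, np.float64(0.12), np.float64(0.072), 0]
-43 [0, np.float64(0.108), np.float64(0.088), 0]
-51 [0, np.float64(0.095), np.float64(0.102), 0]
-59 [0, np.float64(0.08), np.float64(0.114), 0]
-67 [0, np.float64(0.063), np.float64(0.124), 0]
-75 [0, np.float64(0.045), np.float64(0.132), 0]
-83 [0, np.float64(0.027), np.float64(0.137), 0]
-91 [0, np.float64(0.007), np.float64(0.139), 0]
-99 [0, np.float64(-0.012), np.float64(0.139), 0]
```

Call:
step_arm:
  steps:
    - [0,0.041,-0.133,0]
    - [0,0.059,-0.126,0]
    - [0,0.076,-0.117,0]
    - [0,0.092,-0.105,0]
    - [0,0,0,0]

```text
t: 20.9
eef_pos: [531.3, 254.5, 98.4]
tcp_rot: [2.42, 1.569, 0.552]
ft_force: [-0.1, 3.8, 0.4]
opening: 0.235
```

```bash
cat > ck.py <<'E'
from h import *; from cell import *
s=state();j=np.load('jig.npy'); J=Rzy(j[2],0); o=np.array([j[0],j[1],0])
e=J.T@(s['eef_pos']-o)-[172,0,0];print('t',s['t'],'rel axis',e.round(2),'r',np.hypot(*e[:2]).round(2),'phi',np.rad2deg(np.arctan2(e[1],e[0])).round(1),'Fjig',(J.T@s['ft_force']).round(1),'M',s['moment'].round(2),'open',s['opening'])
E
python3 ck.py
```

```text
t 20.9 rel axis [36.74 35.3  98.37] r 50.96 phi 43.9 Fjig [3.6 1.2 0.4] M [ 0.55  0.08 -0.  ] open 0.23488108650837844
```

Call:
step_arm:
  steps:
    - [0,0.105,-0.092,0]
    - [0,0.117,-0.076,0]
    - [0,0.126,-0.059,0]
    - [0,0.133,-0.041,0]
    - [0,0.138,-0.022,0]
    - [0,0,0,0]

```text
t: 21.65
eef_pos: [565.3, 258.5, 98.4]
tcp_rot: [2.038, 1.569, 0.17]
ft_force: [2.7, 2.0, 0.3]
opening: 0.237
```

```bash
python3 ck.py
```

```text
t 21.65 rel axis [50.53  3.95 98.39] r 50.68 phi 4.5 Fjig [ 2.7 -2.   0.3] M [ 0.23 -0.29 -0.02] open 0.23669889346553952
```

Call:
step_arm:
  steps:
    - [0,0.139,-0.002,0]
    - [0,0.138,0.017,0]
    - [0,0.135,0.036,0]
    - [0,0.128,0.055,0]
    - [0,0.12,0.072,0]
    - [0,0.108,0.088,0]
    - [0,0,0,0]

```text
t: 22.52
eef_pos: [597.5, 233.9, 98.4]
tcp_rot: [1.319, 1.57, -0.55]
ft_force: [1.9, -0.4, -0.1]
opening: 0.237
```

```bash
python3 ck.py; python3 look.py a15 wrist
```

```text
t 22.525 rel axis [ 36.43 -34.05  98.37] r 49.86 phi -43.1 Fjig [ 0.1 -1.9 -0.1] M [-0.3  -0.28  0.01] open 0.23680922063418008
t 22.525 tcp [597.49 233.91  98.37] ydir -17.03 F [ 1.9 -0.4 -0.1] open 0.237 j [ 2.700e-01  6.410e-01  1.627e+00 -1.000e-03  8.730e-01  5.680e-01]
```

View pics/a15_wrist.png

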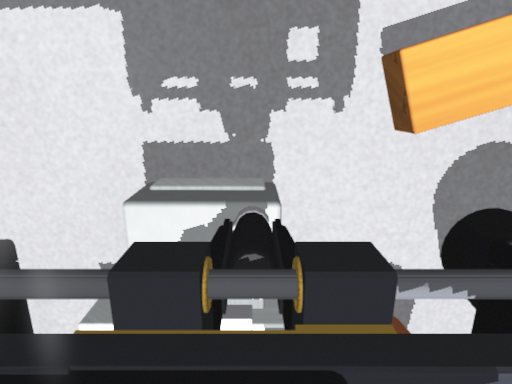

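Call:
step_arm:
  steps:
    - [0,0.095,0.102,0]
    - [0,0.08,0.114,0]
    - [0,0.063,0.124,0]
    - [0,0.045,0.132,0]
    - [0,0,0,0]

```text
t: 23.2
eef_pos: [603.6, 207.1, 98.4]
tcp_rot: [-0.14, 1.57, -2.008]
ft_force: [2.0, -2.2, 1.3]
opening: 0.239
```

```bash
python3 ck.py
```

```text
t 23.2 rel axis [ 12.55 -47.71  98.36] r 49.33 phi -75.3 Fjig [-1.5 -2.5  1.3] M [-0.48 -0.09 -0.02] open 0.23851888457485715
```

Call:
step_arm:
  steps:
    - [0,0.016,0.068,0]
    - [0,0.011,0.069,0]
    - [0,0.006,0.07,0]
    - [0,0,0,0]

```text
t: 23.7
eef_pos: [602.1, 197.2, 98.3]
tcp_rot: [-0.366, 1.57, -2.233]
ft_force: [-0.3, -0.6, 2.0]
opening: 0.234
```

```bash
python3 ck.py; python3 look.py a16 side; python3 -c "
from h import *
crop('pics/a16_side.png','pics/a16s.png',135,190,285,345,4)"
```

```text
t 23.7 rel axis [  2.7  -49.12  98.33] r 49.2 phi -86.9 Fjig [-0.7  0.1  2. ] M [-0.2 -0.   0. ] open 0.23350745326986974
t 23.7 tcp [602.06 197.25  98.33] ydir -17.01 F [-0.3 -0.6  2. ] open 0.234 j [ 0.213  0.631  1.648 -0.     0.862  0.51 ]
```

View pics/a16s.png

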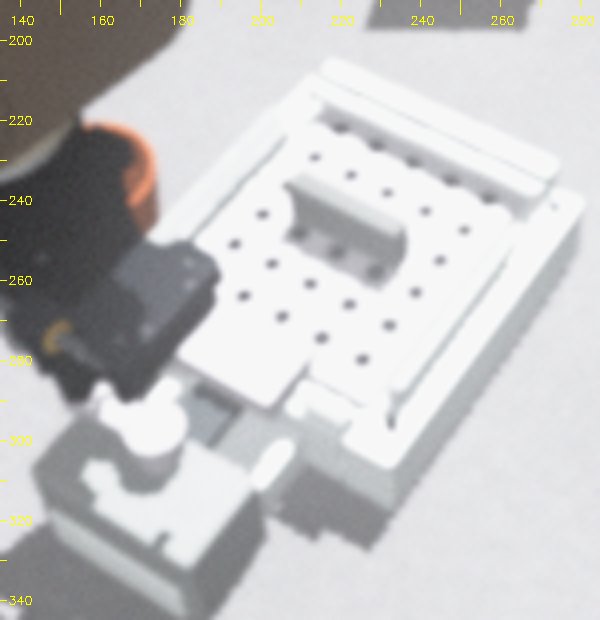

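Call:
step_arm:
  steps:
    - [0,0.003,0.035,0]
    - [0,0.001,0.035,0]
    - [0,0,0,0]

```text
t: 24.12
eef_pos: [601.2, 194.2, 98.3]
tcp_rot: [-1.412, 1.571, 3.004]
ft_force: [-0.4, 1.5, 1.8]
opening: 0.237
```

```bash
python3 ck.py
```

```text
t 24.125 rel axis [ -0.49 -49.18  98.34] r 49.18 phi -90.6 Fjig [1.4 0.8 1.8] M [0.17 0.15 0.03] open 0.23744608210509188
```

Call:
step_arm:
  steps:
    - [0,0,0.035,0]
    - [0,0,0,0]

```text
t: 24.38
eef_pos: [600.8, 193.0, 98.4]
tcp_rot: [3.099, 1.57, 1.231]
ft_force: [0.4, 5.8, 1.6]
opening: 0.236
```

```bash
python3 ck.py
```

```text
t 24.375 rel axis [ -1.74 -49.17  98.38] r 49.2 phi -92.0 Fjig [5.6 1.3 1.6] M [ 0.9   0.1  -0.01] open 0.23576405822863855
```

Call:
step_arm:
  steps:
    - [0,0,0.025,0]
    - [0,0,0,0]

```text
t: 24.62
eef_pos: [600.6, 192.4, 98.4]
tcp_rot: [2.983, 1.569, 1.116]
ft_force: [0.3, 8.8, -0.8]
opening: 0.237
```

```bash
python3 ck.py
```

```text
t 24.625 rel axis [ -2.33 -49.15  98.36] r 49.2 phi -92.7 Fjig [ 8.5  2.3 -0.8] M [ 1.6  -0.11 -0.02] open 0.23657534718977735
```

Call:
step_arm:
  steps:
    - [0,0,0.03,0]
    - [0,0,0,0]

```text
t: 24.88
eef_pos: [600.3, 191.7, 98.4]
tcp_rot: [2.955, 1.568, 1.087]
ft_force: [1.4, 14.9, -1.4]
opening: 0.234
```

```bash
python3 ck.py; python3 look.py a17 side top; python3 -c "
from h import *
crop('pics/a17_side.png','pics/a17s.png',135,190,285,345,4)
crop('pics/a17_top.png','pics/a17t.png',120,120,255,220,5)"
```

```text
t 24.875 rel axis [ -3.13 -49.09  98.36] r 49.19 phi -93.7 Fjig [14.6  3.  -1.4] M [ 2.46 -0.25  0.  ] open 0.2343324599477906
t 24.875 tcp [600.32 191.68  98.36] ydir -17.02 F [ 1.4 14.9 -1.4] open 0.234 j [0.203 0.626 1.659 0.003 0.854 0.498]
```

View pics/a17t.png

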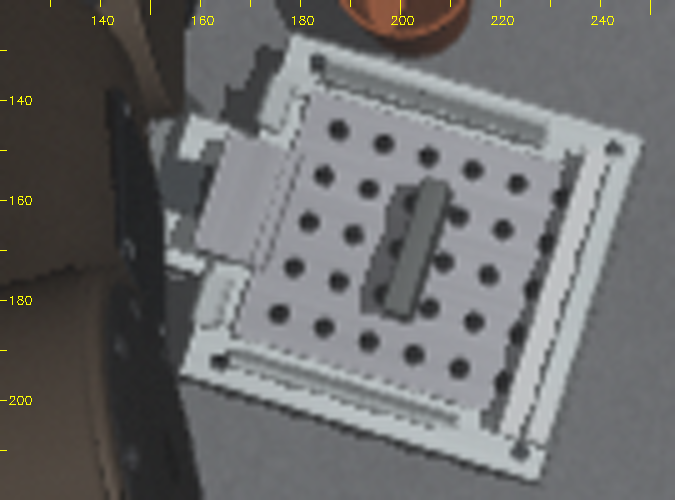

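Call:
step_arm:
  steps:
    - [0,0,-0.035,0]
    - [0,0,0,0]

```text
t: 25.22
eef_pos: [600.7, 192.7, 98.4]
tcp_rot: [2.941, 1.569, 1.073]
ft_force: [1.6, 9.0, -0.7]
opening: 0.231
```

Call:
step_arm:
  steps:
    - [0,0,0,0]
    - [0,0,0,0]
    - [0,0,0,0]
    - [0,0,0,0]
    - [0,0,0,0]
    - [0,0,0,0]
  jaw: 0

```text
t: 25.98
eef_pos: [600.5, 191.6, 98.3]
tcp_rot: [-3.008, 1.571, 1.408]
ft_force: [-0.4, -0.4, 0.5]
opening: 0.812
```

Call:
step_arm:
  steps:
    - [-0.3,0,0,0]
    - [-0.6,0,0,0]
    - [-0.8,0,0,0]
    - [-0.8,0,0,0]
    - [-0.6,0,0.5,0]
    - [-0.2,0,0.7,0]
    - [0,0.1,0.7,0]
    - [0,-0.6,0.4,0]
    - [0,-0.5,0.2,0]
    - [0,0,0,0]
    - [0,0,0,0]

```text
t: 27.35
eef_pos: [516.8, 86.8, 264.2]
tcp_rot: [1.966, 1.569, 0.098]
ft_force: [0.5, 0.4, 0.6]
opening: 0.996
```

```bash
python3 ck.py; python3 look.py a18 side top wrist; python3 -c "
from h import *
crop('pics/a18_side.png','pics/a18s.png',135,190,285,345,4)
crop('pics/a18_wrist.png','pics/a18w.png',110,0,410,250,2)"
```

```text
t 27.35 rel axis [-1.2787e+02  1.1000e-01  2.6421e+02] r 127.87 phi 179.9 Fjig [ 0.5 -0.4  0.6] M [-0.08  0.03 -0.03] open 0.9964567488598964
t 27.35 tcp [516.82  86.77 264.21] ydir -17.0 F [0.5 0.4 0.6] open 0.996 j [0.04  0.295 1.738 0.    1.106 0.337]
```

View pics/a18_wrist.png

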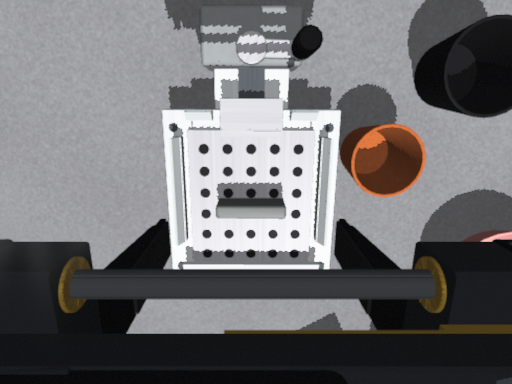

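View pics/a18s.png

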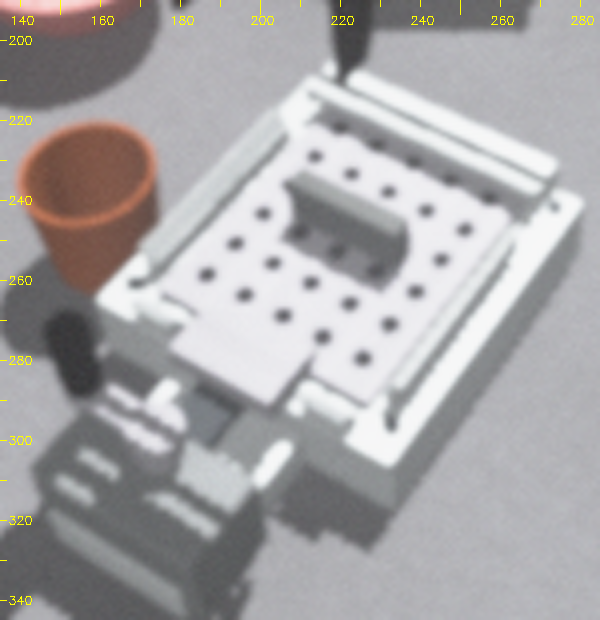

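View pics/a18_top.png

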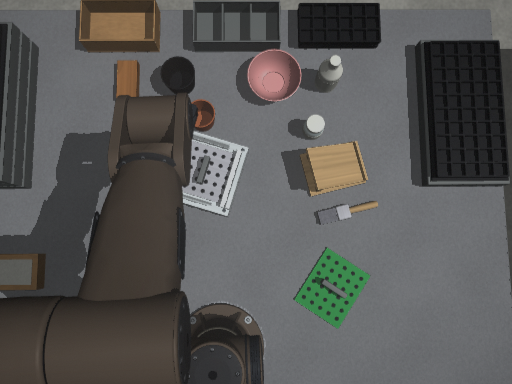

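```bash
python3 -c "
from h import *
crop('pics/a18_wrist.png','pics/a18k.png',155,50,355,150,4)
import pickle
s=pickle.load(open('a18.pkl','rb'));w=cam('wrist',s)
j=np.load('jig.npy'); J=Rzy(j[2],0); o=np.array([j[0],j[1],0])
pr=lambda P: proj((J@np.array(P,float).T).T+o,*w).round(1).tolist()
print('expected home free corners',pr([[88,75,56],[88,-75,56]]),'nose front at plate home',pr([[80,35,70],[80,-35,70]]),'bar top',pr([[-10,40,91],[6,40,91],[-10,-40,91],[6,-40,91]]),'stop',pr([[98,60,50],[98,-60,50]]))
"
```

```text
expected home free corners [[186.5, 129.5], [315.0, 129.3]] nose front at plate home [[219.8, 137.6], [281.7, 137.5]] bar top [[215.9, 219.0], [215.5, 205.6], [285.9, 218.8], [286.3, 205.5]] stop [[199.8, 120.4], [301.7, 120.3]]
```

View pics/a18k.png

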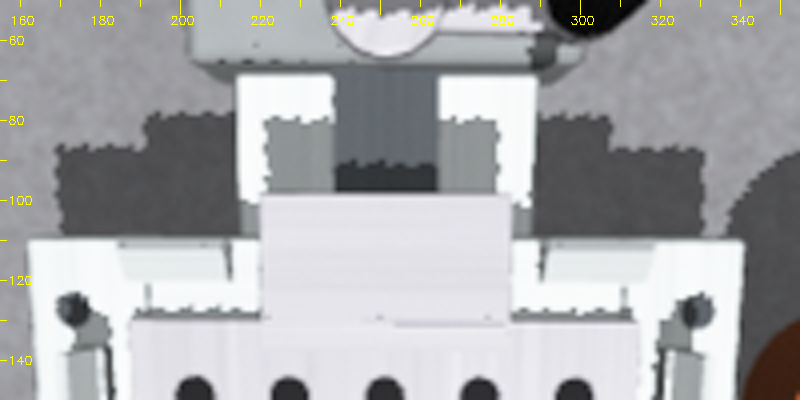

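```bash
python3 -c "
from cell import *
print(job_done()); print(state()['t'])"
```

```text
the job is handed in; nothing more can be done
None
the job is handed in; nothing more can be done
```

The job is done and handed in at about 27.5 s of the 61 s; no verdict is reported, so the result rests on my own checks below.

**What I did:**
- I gripped the steel plate across the ends of its grip bar and lifted it off the rest at about 30°.
- I hooked its lower edge under the lip while it was still sloping, then swung it down flat and let go.
- I gripped the knob and turned the crank clockwise from about 77° to about -93° (about 3.6 rad on the crank's scale). The force at the knob rose from about 1.5 N to 15 N, so the jaw was tight. I eased off slightly, opened the gripper and moved clear above the frame.

**Last checks:**
- **Plate:** in the last wrist picture it lies flat and square. Its free edge was about 1 pixel (1 mm) from where it should be at home.
- **Jaw:** its nose lies over the plate's free edge. I placed its front by eye at about 1 pixel from where it should be. It is hard to see there, so the rise in force is the better sign that it is tight.
- **Pot, jar and brush:** by eye in the last top and side pictures they stand where they started; I did not measure them.
- **Robot:** wrist force was near zero and the gripper was open, touching nothing.
- **Disagreement:** the cameras differed on the knob's starting angle (76° to 84°). Driving it from 77° gave only small side forces.
- **Not seen directly:** the hooking edge is hidden under the lip, so its gap to the back wall is inferred from the free edge.

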